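Unmould the shampoo bars and post them into the curing box

TASK

Slide the orange shutter of the curing box fully open, then lift every cream-coloured bar out of the aluminium mould and push it, lying flat and end first, off the feed ledge through the narrow slot so that it drops right down into the box. When all the bars are inside, slide the shutter fully shut again. Do not knock over any jar or the bottle.

Things in the scene. Friction and masses are not known exactly. Their poses are not given: they have to be found in the camera images.
- bar1_c (a point): a hard cast shampoo bar, pale cream yellow, 90 mm long (its x), 52 mm wide (its y) and 16 mm thick (its z), 80 g or so; the point is its centre. It starts lying flat in one of the six cavities of the mould, long side along the mould's x, its top 8 mm proud of the mould. May be absent.
- bar2_c (a point): a hard cast shampoo bar, pale cream yellow, 90 mm long (its x), 52 mm wide (its y) and 16 mm thick (its z), 80 g or so; the point is its centre. It starts lying flat in one of the six cavities of the mould, long side along the mould's x, its top 8 mm proud of the mould. May be absent.
- bar3_c (a point): a hard cast shampoo bar, pale cream yellow, 90 mm long (its x), 52 mm wide (its y) and 16 mm thick (its z), 80 g or so; the point is its centre. It starts lying flat in one of the six cavities of the mould, long side along the mould's x, its top 8 mm proud of the mould. May be absent.
- bar4_c (a point): a hard cast shampoo bar, pale cream yellow, 90 mm long (its x), 52 mm wide (its y) and 16 mm thick (its z), 80 g or so; the point is its centre. It starts lying flat in one of the six cavities of the mould, long side along the mould's x, its top 8 mm proud of the mould. May be absent.
- bar5_c (a point): a hard cast shampoo bar, pale cream yellow, 90 mm long (its x), 52 mm wide (its y) and 16 mm thick (its z), 80 g or so; the point is its centre. It starts lying flat in one of the six cavities of the mould, long side along the mould's x, its top 8 mm proud of the mould. May be absent.
- bar6_c (a point): a hard cast shampoo bar, pale cream yellow, 90 mm long (its x), 52 mm wide (its y) and 16 mm thick (its z), 80 g or so; the point is its centre. It starts lying flat in one of the six cavities of the mould, long side along the mould's x, its top 8 mm proud of the mould. May be absent.
- mould: aluminium gang mould fixed on the bench, 230 mm (its x) by 300 mm (its y), 20 mm high, origin at the centre of its underside. Six open cavities, 94 x 56 mm and 8 mm deep (cavity floor 12 mm above the bench), centred at x = -56 or +56 mm, y = -100, 0 or +100 mm; some are empty. The bars fit with 2 mm play and nothing holds them down.
- curebox: white curing box, fixed, shut on top by a clear cover with gold bars. Origin on the bench below the slot's middle, in the front face's outer plane; x into the box, y left, z up. Spans x 0 to 206, y -71 to 131 mm, 217 mm high; front sheet 2 mm. A flat feed ledge 180 mm high before it spans x -120 to 0, y -50 to 50 mm. Inside, a level lip runs only to x = 17 mm: a bar pushed till its rear end is flush with the face tips off it.
- slot (a point): the middle of the lower edge of the slot, in the outer plane of the box's front face, level with the top of the feed ledge (180 mm above the bench); axes as the curing box. The slot is 58 mm wide (y) and 21 mm high; 16 mm of gold lintel lies above it. A bar enters flat, its long side along x.
- shutter (a joint): orange shutter just behind the slot: 0 m is fully shut, 0.078 m fully open (it slides towards the box's +y); friction holds it where it is left (about 1.5 N to move).
- shutter_tab (a point): centre of the shutter's grip tab, an orange block above the front edge of the box: 12 mm thick (box x), 36 mm wide (box y), 19 mm high, its underside 1 mm above the box's top; with the shutter shut its centre is at x = 6, y = 17 mm of the box; it moves with the shutter; axes as the curing box.
- jar1: bystander: gold cosmetic jar with a white neck, 66 mm across, 50 mm high (jar3 has a gold lid, 58 mm high); origin at the centre of its underside
- jar2: bystander: gold cosmetic jar with a white neck, 66 mm across, 50 mm high (jar3 has a gold lid, 58 mm high); origin at the centre of its underside
- jar3: bystander: gold cosmetic jar with a white neck, 66 mm across, 50 mm high (jar3 has a gold lid, 58 mm high); origin at the centre of its underside
- jar4: bystander: gold cosmetic jar with a white neck, 66 mm across, 50 mm high (jar3 has a gold lid, 58 mm high); origin at the centre of its underside
- bottle: bystander: amber bottle with black cap, 60 mm across, 150 mm high; origin at the centre of its underside
There are look-alikes about, which are no part of the job. What is shaped like the part that bears bar4_c but red or turquoise is not meant.

How it is judged:
On the way, in this order (a step that is already met when the one before it is completed fails the run):
1. the shutter is slid open, clear of the slot (value of joint shutter above 0.066 m), for 0.2 s.
2. every bar lies inside the curing box (x of bar1_c in the frame of curebox between 0.005 and 0.2 m and y of bar1_c in the frame of curebox between -0.065 and 0.125 m and z of each of bar1_c, bar2_c, bar3_c, bar4_c, bar5_c, bar6_c in the frame of curebox below 0.155 m and x of bar2_c in the frame of curebox between 0.005 and 0.2 m and y of bar2_c in the frame of curebox between -0.065 and 0.125 m and x of bar3_c in the frame of curebox between 0.005 and 0.2 m and y of bar3_c in the frame of curebox between -0.065 and 0.125 m and x of bar4_c in the frame of curebox between 0.005 and 0.2 m and y of bar4_c in the frame of curebox between -0.065 and 0.125 m and x of bar5_c in the frame of curebox between 0.005 and 0.2 m and y of bar5_c in the frame of curebox between -0.065 and 0.125 m and x of bar6_c in the frame of curebox between 0.005 and 0.2 m and y of bar6_c in the frame of curebox between -0.065 and 0.125 m), for 0.3 s.
3. the shutter is shut again (value of joint shutter below 0.006 m), for 0.2 s.
At the end, for the whole second after the job is handed in: every bar that is present rests inside the curing box, its centre within the walls and below 155 mm above the bench (so not caught in the slot), and the shutter is shut to within 6 mm (all of step 2 and linear speed of each of bar1, bar2, bar3, bar4, bar5, bar6 below 0.03 m/s and value of joint shutter below 0.006 m); the robot touches nothing.
It fails at once if a jar or the bottle is knocked over (leans more than 35 degrees) (angle between any of jar1, jar2, jar3, jar4, bottle's own z axis and vertical above 0.6 rad).
Of bar1, bar2, bar3, bar4, bar5, bar6 only 3 to 5 are there at a start; the rules pass over those that are not, and their reading is None.
At some moment in a run one of bar1, bar2, bar3, bar4, bar5, bar6 may be knocked a few centimetres aside while the robot is not near it.
Once in a run the grip may slacken for a moment while it holds something.
It also fails if it takes over 210 s, if anything falls off the work surface, if the arm or the gripper's body presses on something with over 40 N, if the wrist force passes 120 N, or if a joint passes its speed limit or range.

ROBOT

A 6-joint arm with a two-finger parallel gripper is mounted at the origin on the work surface. World frame = base frame: x ahead of the robot, y to its left, z up, the work surface at z = 0. Lengths are in m, angles in rad, forces in N, time in s.
With the tool pointing down it reaches from about 0.35 to 0.975 m from the base axis. Payload 4.9 kg.
Tool frame: the origin (TCP) lies at the very end of the fingers, on their centre line; the grasp point (between the pads) lies 19 mm behind it; z points along the fingers, y is the line along which they close (so a half turn about z gives the same grasp; the last joint's range is limited). The gripper opens to 85 mm and grips with 20 to 120 N. Pads are 22 mm wide; open, the fingers measure 114 mm over their backs; the gripper's body (76 mm by 85 mm) begins 54 mm behind the grasp point. The pads swing forward as they close: fully open they stand 13 mm farther back than shut.
Start: joints at [1.089, 0.053, 1.613, -0, 1.476, -0.119], TCP at [0.222, 0.584, 0.231] pointing down, gripper open.
Joint ranges: [-3.01, 3.01], [-1.01, 2.22], [0.06, 2.58], [-1.02, 4.17], [0.09, 2.62], [-3.14, 3.14]. Speed limits (rad/s): [2.57, 2.57, 3.14, 3.14, 3.14, 3.14].

INTERFACE

Orientations are given as a 3x3 rotation matrix whose columns are the frame's x, y, z axes.
In Python, from workcell import get_obs, read_camera, job_done, spot_in, spot_point gives the robot as it stands.
- The arm moves only by the tool send_rows, never from a script. Its argument "deltas" is a list of rows, each a list of 3 entries, a list of its own where there are three numbers: the turn, a rotation vector about the tool's x, y, z in rad, then the shift along the tool's x, y, z in cm, then the opening, from 0 (shut) to 1 (fully open). In form: [[[wx, wy, wz], [dx, dy, dz], grip], ...]. A call has 1 to 20 rows; each row shifts and turns the commanded pose from where the row before left it, along the tool's axes as they then stand; what a row does not reach is not made up. A row lasts 1/12 s, in which the tool goes at most 41.7 mm and 7.16 degrees, less where a joint would pass 70% of its speed; a pose out of reach is approached as far as the arm can. A call with a gripper value outside its range is refused whole. The fingers move at their own pace and stop on an object; "force" is the grip in N (left out, the last holds). Time passes only in rows, so rows that do not move let the fingers close. It gives the time, the measured TCP pose, the force and the opening at its end, in the units of the state.
- get_obs(): the state, without advancing time (a new reading comes with each control period).
- read_camera(name): name is "scene" or "top"; returns a dict with "img" (420x560x3 uint8, red, green, blue), "mtx" (3x3 intrinsics, pixels), "dist" ([k1, k2, p1, p2, k3] as OpenCV has them; the pictures are not rectified), "origin" and "orientation" of the camera in the world. Camera axes: x right, y down, z forward; pixel columns grow to the right and rows downward; lengths in m; the calibration is good to about 2 mm. A picture is of the moment at which its call begins. There is no depth.
- job_done(): hands the job in, once; it reports no verdict.
Trained networks look in the newest picture that a camera, given by its name, has taken for a name from the list of things; names that differ only in an ending like _2 or _b are one class to them, and where a whole thing is asked for, a point or a joint stands for the part that bears it (a point fixed in the world has none). Each returns a list of dicts, best first, with "score" (0 to 1); they miss things now and then, are a little off and sometimes report something else, mostly with a low value. They report only what shows in the picture. A call takes as long as a camera call. They do not tell look-alikes from the thing itself.
- spot_in(camera, thing): "box" ([centre column, centre row, width, height] in pixels, round what is visible of it).
- spot_point(camera, thing): "location" ([column, row] in pixels: a listed point, or the origin of a listed thing).
The state is a dict: "clock": time; "joints": joint angles; "qvel": joint speeds; "joint_efforts": joint torques, N m; "ee_pos": TCP position; "eef_rot": TCP orientation; "contact_force": force on the tool from outside, world axes, zero at the start; "ft_torque": the same for the moment, N m; "gripper_width": finger opening in m.
Only numpy, scipy, OpenCV 4.12 (cv2) and the standard library are available. Lean on these libraries where they do the work, as an engineer would, in place of code of your own. Each camera call takes 0.05 s, during which the arm holds its last target. There are 200 camera calls.

## Working session

There is one attempt and no reset: what is moved stays moved. The work goes in short steps, Python scripts to look and compute and a tool call to move; the robot and the scene stay as the last step left them, time stands still between calls to the robot, and variables do not carry over. Pictures are saved under pics/ and viewed, on a budget of 14 in all, crops included, one or two more only if the job needs it, and the job is handed in when it is done.

Besides the shell and the picture viewer there is one more tool, called after "Request:" in YAML: its name, and indented under it one key for each argument. send_rows: Moves the arm, as the interface text tells. Its arguments: {"type":"object","properties":{"deltas":{"type":"array"},"force":{"type":"number"}},"required":["deltas"]}

```bash
mkdir -p pics; ls
python3 - <<'E'
from workcell import *
import cv2
o=get_obs();print(o)
for n in("scene","top"):
    c=read_camera(n);cv2.imwrite(f"pics/{n}0.png",c["img"][:,:,::-1]);print(n,c["mtx"],c["dist"],c["origin"],c["orientation"])
    for t in ["bar1_c","mould","curebox","slot","shutter_tab","jar1","bottle"]:
        print(t,[(x["score"],[round(v) for v in x["location"]]) for x in spot_point(n,t)][:9])
E
```

```text
pics
{'clock': 0.0, 'joints': array([ 1.08899287e+00,  5.33518912e-02,  1.61428173e+00,  2.11618030e-06,
        1.47595525e+00, -1.19008418e-01]), 'qvel': array([ 0.0012706 , -0.00038867,  0.00039234,  0.0011339 ,  0.00037107,
        0.00117123]), 'joint_efforts': array([-1.50266591e-03, -3.93675578e+01, -3.70175171e+01, -1.98447301e-04,
        7.03208192e-03,  3.59256358e-07]), 'ee_pos': array([0.22152697, 0.58377618, 0.2300734 ]), 'eef_rot': array([[-9.34908366e-01,  3.54887993e-01, -9.26869062e-04],
       [ 3.54889123e-01,  9.34906725e-01, -1.76799094e-03],
       [ 2.39097362e-04, -1.98184527e-03, -9.99998008e-01]]), 'contact_force': array([-0.91920366,  0.55447805, -0.00738107]), 'ft_torque': array([ 0.00495027,  0.02361446, -0.0102983 ]), 'gripper_width': 0.08553541244805128}
scene [[469.84282528   0.         275.59518857]
 [  0.         469.84282528 214.34977992]
 [  0.           0.           1.        ]] [-0.01010065  0.          0.          0.          0.        ] [1.4682422  0.47868381 1.41708912] [[-0.45107869  0.6939561  -0.56120669]
 [ 0.89248134  0.34915027 -0.28560
[... 209 characters left out ...]
r1 [(0.97, [390, 302]), (0.69, [270, 297]), (0.62, [193, 175]), (0.6, [276, 211])]
bottle [(0.76, [336, 311])]
top [[385.06947227   0.         278.75428128]
 [  0.         385.06947227 214.02526012]
 [  0.           0.           1.        ]] [0.0136537 0.        0.        0.        0.       ] [0.36746098 0.02095518 1.45127405] [[ 0.00237282 -0.98780652  0.15566838]
 [-0.99980943 -0.00535989 -0.01877177]
 [ 0.01937724 -0.15559417 -0.98763099]]
bar1_c [(0.67, [240, 247])]
mould [(0.6, [213, 234])]
curebox [(0.66, [327, 212])]
slot [(0.75, [334, 204])]
shutter_tab [(0.4, [335, 199])]
jar1 [(0.81, [254, 170]), (0.76, [150, 213]), (0.7, [289, 257]), (0.66, [395, 266])]
bottle [(0.67, [191, 180])]
```

Run:
```python
import cv2
a=cv2.imread("pics/scene0.png");b=cv2.imread("pics/top0.png")
cv2.imwrite("pics/s1.png",cv2.resize(a[130:350,140:430],(790,600),interpolation=cv2.INTER_CUBIC))
cv2.imwrite("pics/t1.png",cv2.resize(b[140:340,130:430],None,fx=2.6667,fy=2.6667,interpolation=cv2.INTER_CUBIC))
```

```text
(no output)
```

View pics/s1.png

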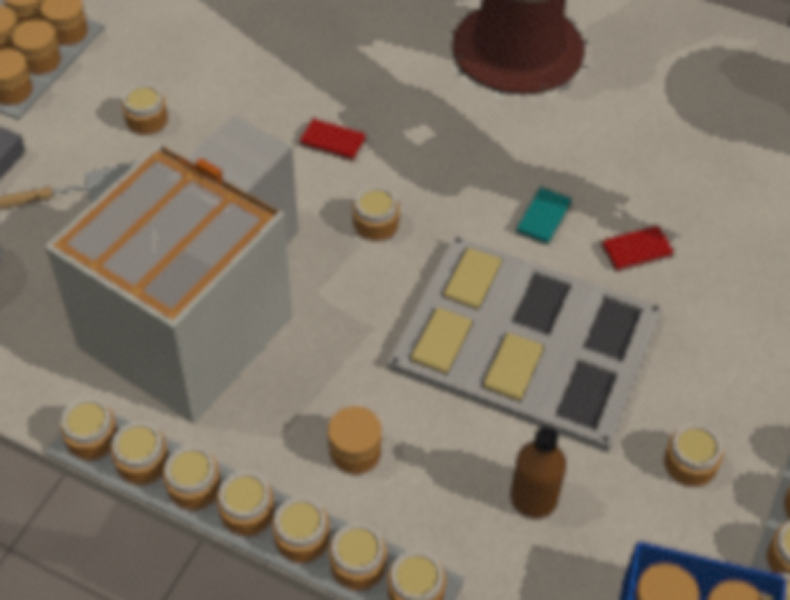

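View pics/t1.png

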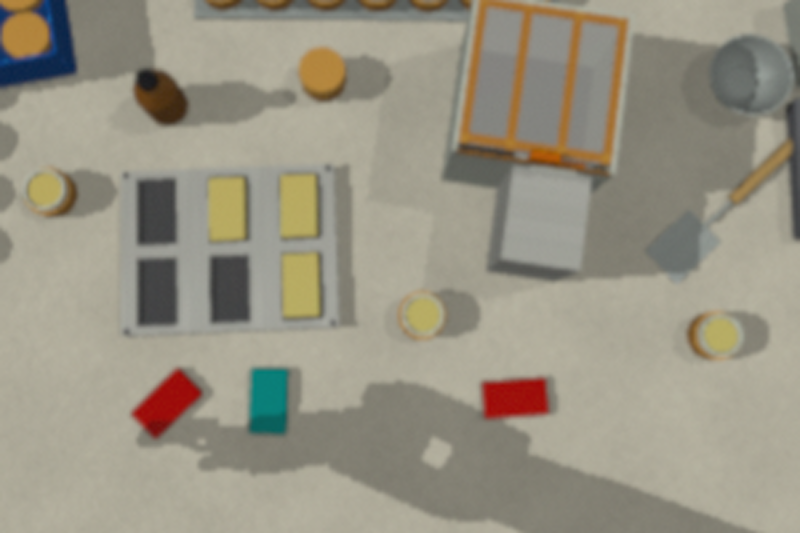

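The scene view shows three cream bars in the mould, at crop px (472,277), (441,339) and (513,364), with the other cavities dark and empty. In the top crop the same three are at (227,209), (299,205) and (300,285). The flat red pieces at top-crop px (167,403) and (515,398) and the turquoise one at (268,400) are the look-alikes, lying on the bench. Only the cream bars in the mould fit the description. The ledge is at about (545,220) and the orange tab at about (545,156). Next I'll measure them.

```bash
cat > h.py <<'E'
from workcell import *
import numpy as np, cv2
def ray(c,px,z):
    u=cv2.undistortPoints(np.array(px,float).reshape(-1,1,2),c["mtx"],c["dist"]).reshape(-1,2)
    d=np.c_[u,np.ones(len(u))]@np.array(c["orientation"]).T; o=np.array(c["origin"])
    return (o+d*((z-o[2])/d[:,2])[:,None])[:,:2]
def proj(c,P):
    R=np.array(c["orientation"]).T
    return cv2.projectPoints(np.array(P,float).reshape(-1,1,3),cv2.Rodrigues(R)[0],-R@np.array(c["origin"]),c["mtx"],np.array(c["dist"]))[0].reshape(-1,2)
def bars(c,z=.028):
    h=cv2.cvtColor(c["img"],cv2.COLOR_RGB2HSV)
    m=cv2.inRange(h,(20,70,120),(35,255,255))
    out=[]
    for k in cv2.findContours(m,cv2.RETR_EXTERNAL,cv2.CHAIN_APPROX_NONE)[0]:
        if cv2.contourArea(k)<60: continue
        M=cv2.moments(k); p=[M["m10"]/M["m00"],M["m01"]/M["m00"]]
        w=ray(c,k.reshape(-1,2),z)*1000; r=cv2.minAreaRect(w.astype(np.float32))
        out.append((np.round(p,1),np.round(ray(c,[p],z)[0],4),np.round(r[1]),round(r[2],1)))
    return out
E
python3 - <<'E'
from h import *
for n in("scene","top"):
    c=read_camera(n)
    for b in bars(c): print(n,*b)
    h=cv2.cvtColor(c["img"],cv2.COLOR_RGB2HSV)
    m=cv2.inRange(h,(3,200,120),(11,255,255))
    if n=="top": m[230:]=0; m[:,:300]=0
    ys,xs=np.nonzero(m); print("orange",len(xs),xs.mean() if len(xs) else 0,ys.mean() if len(xs) else 0)
    i=c["img"][:,:,::-1]
    cr=i[130:255,300:375] if n=="top" else i[170:290,155:255]
    globals()[n]=cv2.resize(cr,None,fx=4.5 if n=="top" else 4.2,fy=4.7,interpolation=cv2.INTER_CUBIC)
T=top;S=scene;H=max(T.shape[0],S.shape[0])
f=lambda a:np.pad(a,((0,H-a.shape[0]),(0,0),(0,0)))
o=np.hstack([f(T),f(S)]);print(o.shape,T.shape);cv2.imwrite("pics/b1.png",o)
E
```

```text
scene [453.1 360. ] [0.7313 0.7084] [44. 46.] 26.6
scene [432.  349.8] [0.7283 0.6421] [44. 21.] 15.3
scene [292.6 340.6] [0.8942 0.2448] [43. 47.] 26.7
scene [459.1 338.8] [0.6546 0.7086] [47. 43.] 12.6
scene [270.9 330.4] [0.8943 0.1683] [44. 45.] 26.8
scene [435.  328.6] [0.6542 0.6319] [45. 44.] 62.8
scene [249.7 320.3] [0.8942 0.0916] [44. 45.] 74.9
scene [464.3 319. ] [0.579  0.7079] [42. 46.] 26.6
scene [229.3 310.8] [0.8944 0.0156] [43. 46.] 26.8
scene [441.  309.2] [0.578  0.6319] [46. 43.] 60.7
scene [209.4 301.2] [ 0.8937 -0.0609] [45. 43.] 31.4
scene [469.5 300. ] [0.5021 0.7078] [47. 42.] 12.8
scene [395.6 292.8] [0.5863 0.4801] [47. 43.] 18.2
scene [189.8 292.1] [ 0.8943 -0.1379] [45. 46.] 56.3
scene [446.6 291. ] [0.5024 0.6315] [46. 43.] 13.5
scene [171.1 283.3] [ 0.8943 -0.2137] [43. 44.] 26.8
scene [328.3 263.6] [0.5801 0.2333] [89. 52.] 2.4
scene [301.8 254.1] [0.5854 0.1337] [89. 53.] 2.1
scene [313.2 231.3] [0.4745 0.1285] [90. 53.] 2.1
scene [277.6 203.9] [ 0.4146 -0.0486] [41. 43.] 26.7
orange 0 0 0
top [399.9 265.2] [ 0.4034 -0.4526] [45. 42.] 24.8
top [288.1 
[... 303 characters left out ...]
2  0.4865] [41. 45.] 0.4
top [104.2 211.2] [0.5988 0.6407] [46. 44.] 4.0
top [ 83.2 211. ] [0.5992 0.7172] [46. 44.] 4.5
top [105.8 191.1] [0.675  0.6399] [45. 44.] 28.9
top [ 85.  190.8] [0.6755 0.7164] [44. 43.] 46.5
top [106.3 172.6] [0.746  0.6433] [45. 30.] 56.8
top [ 86.5 170.9] [0.7518 0.7169] [47. 41.] 4.3
top [330.1 132.3] [ 0.9139 -0.2044] [45. 43.] 43.6
top [310.5 131.8] [ 0.9152 -0.1283] [37. 43.] 0.5
top [290.7 132.1] [ 0.9133 -0.0515] [41. 43.] 0.5
top [271.2 131.7] [0.914  0.0237] [45. 45.] 46.6
top [251.3 131.6] [0.9138 0.1007] [44. 42.] 0.6
top [231.5 131.4] [0.9138 0.1771] [45. 42.] 1.1
top [211.7 131.2] [0.9135 0.2534] [45. 42.] 1.5
orange 0 0 0
(588, 758, 3) (588, 338, 3)
```

View pics/b1.png

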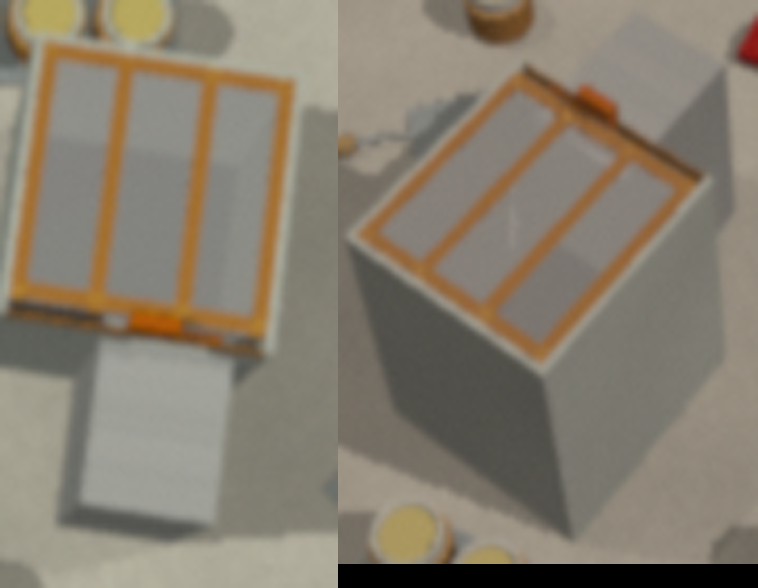

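The crop shows the box top: front corners at about (7,305) and (268,352), rear corners at (38,40) and (297,80). The ledge's front corners are at (80,500) and (214,525), and the tab is at (155,322). In the scene half, the box-top corners are (527,66), (708,178), (543,372) and (350,235). I'll fit the box and mould poses to these.

Run:
```python
from h import *
from scipy.optimize import least_squares
T=read_camera("top");S=read_camera("scene")
ct=np.array([[7,305],[268,352],[297,80],[38,40],[80,500],[214,525]])/[4.507,4.704]+[300,130]-.5*0
cs=(np.array([[527,66],[708,178],[543,372],[350,235]])-[338,0])/[4.2,4.7]+[155,170]
mt=np.array([[0,.131,.217],[0,-.071,.217],[.206,-.071,.217],[.206,.131,.217],[-.12,.05,.18],[-.12,-.05,.18]])
ms=np.array([[0,-.071,.217],[0,.131,.217],[.206,.131,.217],[.206,-.071,.217]])
def tf(p,m):
    c,s=np.cos(p[2]),np.sin(p[2]);return m@np.array([[c,s,0],[-s,c,0],[0,0,1]])+[p[0],p[1],0]
def f(p,w=(1,1)): return np.r_[w[0]*(proj(T,tf(p,mt))-ct).ravel(),w[1]*(proj(S,tf(p,ms))-cs).ravel()]
for w in((1,1),(1,0),(0,1)):
    r=least_squares(f,[.55,-.17,-.1],args=(w,));print(w,r.x.round(4),np.abs(r.fun).max().round(2));
    if w==(1,1): print(r.fun.reshape(-1,2).round(1))
# tab by orange, red-ish saturation
for n,c,z in(("top",T,.2365),("scene",S,.2365)):
    print(n, spot_point(n,"shutter_tab")[:2], [ray(c,[x["location"]],.2275) for x in spot_point(n,"shutter_tab")[:1]],[ray(c,[x["location"]],.18) for x in spot_point(n,"slot")[:1]])
    print([(x["location"],ray(c,[x["location"]],0).round(3).tolist()) for t in("jar1","bottle") for x in spot_point(n,t)[:5]])
```

```text
(1, 1) [ 0.6026 -0.1983 -0.1464] 2.52
[[-2.5  1.3]
 [ 0.7  0.5]
 [ 1.4 -1.5]
 [-0.8 -1.9]
 [-0.4  0.8]
 [-0.3 -0. ]
 [-1.6 -2.1]
 [ 1.2 -0.4]
 [ 0.   0. ]
 [-1.2 -0.2]]
(1, 0) [ 0.6022 -0.1995 -0.1458] 2.18
(0, 1) [ 0.604  -0.195  -0.1557] 1.71
top [{'location': [332.0, 197.5], 'score': 0.52}] [array([[ 0.61561912, -0.17513293]])] [array([[ 0.60471584, -0.19044855]])]
[([396.1, 264.2], [[0.408, -0.448]]), ([148.0, 212.5], [[0.599, 0.489]]), ([285.8, 259.9], [[0.422, -0.033]]), ([330.2, 213.4], [[0.6, -0.203]]), ([251.5, 171.5], [[0.763, 0.099]]), ([190.0, 179.9], [[0.727, 0.335]])]
scene [{'location': [215.7, 192.4], 'score': 0.45}] [array([[ 0.614624  , -0.18322552]])] [array([[ 0.60325924, -0.19252226]])]
[([394.8, 301.4], [[0.601, 0.488]]), ([275.6, 211.6], [[0.432, -0.049]]), ([267.9, 296.1], [[0.776, 0.096]]), ([194.9, 176.7], [[0.415, -0.433]]), ([335.4, 312.7], [[0.73, 0.325]])]
```

Request:
send_rows:
  deltas:
    - [[0,0,-0.054],[0,0,-1.75],0.75]
    - [[0,0,-0.054],[0,0,-1.75],0.75]
    - [[0,0,-0.054],[0,0,-1.75],0.75]
    - [[0,0,-0.054],[0,0,-1.75],0.75]
    - [[0,0,0],[-1.65,-2.3,0],0.75]
    - [[0,0,0],[-1.65,-2.3,0],0.75]
    - [[0,0,0],[-1.65,-2.3,0],0.75]
    - [[0,0,0],[-1.65,-2.3,0],0.75]
    - [[0,0,0],[-1.65,-2.3,0],0.75]
    - [[0,0,0],[-1.65,-2.3,0],0.75]
    - [[0,0,0],[-1.65,-2.3,0],0.75]
    - [[0,0,0],[-1.65,-2.3,0],0.75]
    - [[0,0,0],[-1.65,-2.3,0],0.75]
    - [[0,0,0],[-1.65,-2.3,0],0.75]
    - [[0,0,0],[-1.65,-2.3,0],0.75]
    - [[0,0,0],[-1.65,-2.3,0],0.75]
    - [[0,0,0],[-1.65,-2.3,0],0.75]
    - [[0,0,0],[-1.65,-2.3,0],0.75]
    - [[0,0,0],[-1.65,-2.3,0],0.75]
    - [[0,0,0],[-1.65,-2.3,0],0.75]
  force: 40

```text
clock: 3.17
ee_pos: [0.4295, 0.1803, 0.3016]
eef_rot: [[-0.989, 0.146, 0.001], [0.146, 0.989, 0.0], [-0.001, 0.0, -1.0]]
contact_force: [0.3, -0.1, -0.1]
gripper_width: 0.064
```

Request:
send_rows:
  deltas:
    - [[0,0,0],[-1.65,-2.3,0],0.75]
    - [[0,0,0],[-1.65,-2.3,0],0.75]
    - [[0,0,0],[-1.65,-2.3,0],0.75]
    - [[0,0,0],[-1.65,-2.3,0],0.75]
    - [[0,0,0],[-1.65,-2.3,0],0.75]
    - [[0,0,0],[-1.65,-2.3,0],0.75]
    - [[0,0,0],[-1.65,-2.3,0],0.75]
    - [[0,0,0],[-1.65,-2.3,0],0.75]
    - [[0,0,0],[-1.65,-2.3,0],0.75]
    - [[0,0,0],[-1.65,-2.3,0],0.75]
    - [[0,0,0],[-1.65,-2.3,0],0.75]
    - [[0,0,0],[-1.65,-2.3,0],0.75]
    - [[0,0,0],[0,0,0],0.75]
    - [[0,0,0],[0,0,0],0.75]

```text
clock: 4.33
ee_pos: [0.5847, -0.1213, 0.3008]
eef_rot: [[-0.989, 0.148, -0.001], [0.148, 0.989, 0.001], [0.001, 0.0, -1.0]]
contact_force: [0.7, 0.8, -0.7]
gripper_width: 0.0637
```

```bash
cat >> h.py <<'E'
BOX=np.array([.6026,-.1983,-.1464])
def to(xy,yaw,z=None):
    """cm/rad in tool axes from here to world xy with tool y at yaw+90deg"""
    o=get_obs();R=o["eef_rot"];d=np.r_[np.array(xy)-o["ee_pos"][:2],0 if z is None else z-o["ee_pos"][2]]
    cy=np.arctan2(R[1,1],R[0,1])-np.pi/2
    print("t",round(o["clock"],2),"pos",o["ee_pos"].round(4),"yaw",cy.round(4),"zax",R[:,2].round(4),"w",round(o["gripper_width"],4),"F",o["contact_force"].round(1))
    print("shift cm",(R.T@d*100).round(2),"turn z",-round(yaw-cy,4)," box xy mm",(w2b(o["ee_pos"][:2])*1000).round(1))
def w2b(p,B=None):
    B=BOX if B is None else B
    c,s=np.cos(B[2]),np.sin(B[2]);return (np.array(p)-B[:2])@np.array([[c,-s],[s,c]])
def b2w(p,B=None):
    B=BOX if B is None else B
    c,s=np.cos(B[2]),np.sin(B[2]);return np.array(p)@np.array([[c,s],[-s,c]])+B[:2]
E
python3 -c "
from h import *
to(b2w([.006,.017]),BOX[2],.222);print(get_obs()['joints'].round(2))"
```

```text
t 4.33 pos [ 0.5847 -0.1213  0.3008] yaw -0.1488 zax [-1.e-03  6.e-04 -1.e+00] w 0.0637 F [ 0.7  0.8 -0.7]
shift cm [-3.51 -5.65  7.88] turn z -0.0024  box xy mm [-28.9  73.5]
[-0.33 -0.04  1.6   0.    1.59 -1.75]
```

Request:
send_rows:
  deltas:
    - [[0,0,0],[-1.75,-2.82,0],0.75]
    - [[0,0,0],[-1.75,-2.82,0],0.75]
    - [[0,0,0],[0,0,2],0.75]
    - [[0,0,0],[0,0,2],0.75]
    - [[0,0,0],[0,0,1.5],0.75]
    - [[0,0,0],[0,0,1],0.75]
    - [[0,0,0],[0,0,0],0.75]

```text
clock: 4.92
ee_pos: [0.6095, -0.1797, 0.233]
eef_rot: [[-0.989, 0.145, -0.005], [0.145, 0.989, 0.002], [0.005, 0.001, -1.0]]
contact_force: [-0.3, -0.6, 0.3]
gripper_width: 0.064
```

Run:
```python
from h import *
to(b2w([.006,.017]),BOX[2],.222)
T=read_camera("top")["img"];S=read_camera("scene")["img"]
a=cv2.resize(T[160:240,290:380],(450,400),interpolation=3);b=cv2.resize(S[150:240,160:230],(311,400),interpolation=3)
cv2.imwrite("pics/tab.png",np.hstack([a,b])[:,:,::-1])
```

```text
t 4.92 pos [ 0.6095 -0.1797  0.233 ] yaw -0.1457 zax [-0.0048  0.0022 -1.    ] w 0.064 F [-0.3 -0.6  0.3]
shift cm [-0.2  -0.24  1.1 ] turn z 0.0007  box xy mm [ 4.1 19.4]
```

View pics/tab.png

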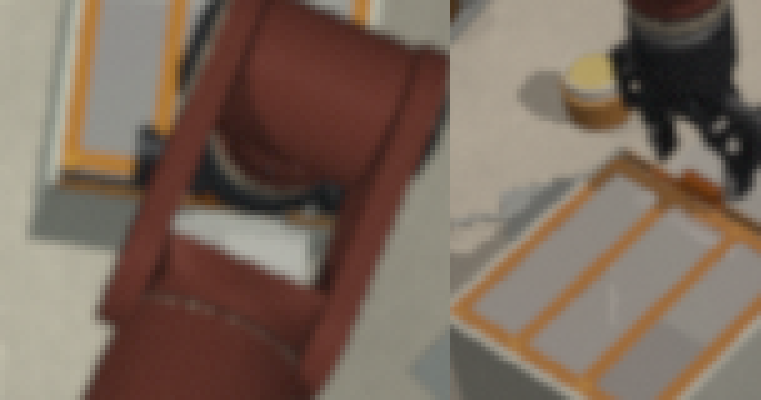

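The fingers, at crop px (665,150) and (742,190), straddle the orange tab at (703,183). I'll lower, grip and slide.

Request:
send_rows:
  deltas:
    - [[0,0,0],[-0.2,-0.2,0.6],0.75]
    - [[0,0,0],[0,0,0.5],0.75]
    - [[0,0,0],[0,0,0],0.3]
    - [[0,0,0],[0,0,0],0.3]
    - [[0,0,0],[0,0,0],0.3]
    - [[0,0,0],[0,0,0],0.3]
    - [[0,0,0],[0,0,0],0.3]
    - [[0,0,0],[0,0,0],0.3]
  force: 25

```text
clock: 5.68
ee_pos: [0.6129, -0.1824, 0.2257]
eef_rot: [[-0.989, 0.146, 0.0], [0.146, 0.989, 0.002], [-0.0, 0.002, -1.0]]
contact_force: [-0.5, 5.0, 1.5]
gripper_width: 0.0352
```

```bash
python3 -c "
from h import *
to(b2w([.006,.017]),BOX[2],.222)"
```

```text
t 5.68 pos [ 0.6129 -0.1824  0.2257] yaw -0.1462 zax [ 4.0e-04  2.2e-03 -1.0e+00] w 0.0352 F [-0.5  5.   1.5]
shift cm [ 0.19 -0.02  0.37] turn z 0.0002  box xy mm [ 7.9 17.2]
```

Request:
send_rows:
  deltas:
    - [[0,0,0],[0,1,0],0.3]
    - [[0,0,0],[0,1,0],0.3]
    - [[0,0,0],[0,1,0],0.3]
    - [[0,0,0],[0,1,0],0.3]
    - [[0,0,0],[0,1,0],0.3]
    - [[0,0,0],[0,1,0],0.3]
    - [[0,0,0],[0,0.8,0],0.3]
    - [[0,0,0],[0,0.4,0],0.3]
    - [[0,0,0],[0,0.3,0],0.3]
    - [[0,0,0],[0,0,0],0.3]
    - [[0,0,0],[0,0,0],0.3]

```text
clock: 6.6
ee_pos: [0.6238, -0.1086, 0.2257]
eef_rot: [[-0.989, 0.146, 0.0], [0.146, 0.989, 0.001], [-0.0, 0.001, -1.0]]
contact_force: [-2.6, 1.9, 4.4]
gripper_width: 0.0352
```

```bash
python3 -c "
from h import *
to(b2w([.006,.095]),BOX[2],.222)"
```

```text
t 6.6 pos [ 0.6238 -0.1086  0.2257] yaw -0.1464 zax [ 4.0e-04  1.3e-03 -1.0e+00] w 0.0352 F [-2.6  1.9  4.4]
shift cm [0.19 0.32 0.37] turn z 0.0  box xy mm [ 7.9 91.8]
```

Request:
send_rows:
  deltas:
    - [[0,0,0],[0,0.2,0],0.3]
    - [[0,0,0],[0,0,0],0.3]

```text
clock: 6.77
ee_pos: [0.624, -0.1076, 0.2256]
eef_rot: [[-0.989, 0.147, 0.0], [0.147, 0.989, -0.0], [-0.0, -0.0, -1.0]]
contact_force: [-3.2, -0.1, 5.8]
gripper_width: 0.0348
```

Request:
send_rows:
  deltas:
    - [[0,0,0],[0,0.15,0],0.3]
    - [[0,0,0],[0,0,0],0.3]

```text
clock: 6.93
ee_pos: [0.6242, -0.1063, 0.2257]
eef_rot: [[-0.989, 0.147, 0.0], [0.147, 0.989, -0.001], [-0.0, -0.0, -1.0]]
contact_force: [-3.1, 0.2, 4.8]
gripper_width: 0.035
```

Request:
send_rows:
  deltas:
    - [[0,0,0],[0,0.1,0],0.3]
    - [[0,0,0],[0,0,0],0.3]

```text
clock: 7.1
ee_pos: [0.6243, -0.1054, 0.2256]
eef_rot: [[-0.989, 0.147, 0.0], [0.147, 0.989, -0.001], [-0.0, -0.001, -1.0]]
contact_force: [-3.3, -1.3, 4.9]
gripper_width: 0.0345
```

```bash
python3 -c "
from h import *
to(b2w([.006,.095]),BOX[2],.222)"
```

```text
t 7.1 pos [ 0.6243 -0.1054  0.2256] yaw -0.1474 zax [ 0.e+00 -6.e-04 -1.e+00] w 0.0345 F [-3.3 -1.3  4.9]
shift cm [ 0.19 -0.    0.36] turn z -0.001  box xy mm [ 7.9 95. ]
```

Request:
send_rows:
  deltas:
    - [[0,0,0],[0,0.15,0],0.3]
    - [[0,0,0],[0,0,0],0.3]

```text
clock: 7.27
ee_pos: [0.6244, -0.105, 0.2257]
eef_rot: [[-0.989, 0.147, -0.0], [0.147, 0.989, -0.003], [-0.0, -0.003, -1.0]]
contact_force: [-3.9, -3.8, 5.4]
gripper_width: 0.0352
```

Request:
send_rows:
  deltas:
    - [[0,0,0],[0,0.15,0],0.3]
    - [[0,0,0],[0,0,0],0.3]

```text
clock: 7.43
ee_pos: [0.6244, -0.1049, 0.2257]
eef_rot: [[-0.989, 0.148, -0.001], [0.148, 0.989, -0.006], [-0.0, -0.006, -1.0]]
contact_force: [-4.5, -8.6, 4.3]
gripper_width: 0.0349
```

```bash
python3 -c "
from h import *
to(b2w([.006,.095]),BOX[2],.222)"
```

```text
t 7.43 pos [ 0.6244 -0.1049  0.2257] yaw -0.1483 zax [-8.0e-04 -5.7e-03 -1.0e+00] w 0.0349 F [-4.5 -8.6  4.3]
shift cm [ 0.19 -0.05  0.37] turn z -0.0019  box xy mm [ 7.9 95.5]
```

Request:
send_rows:
  deltas:
    - [[0,0,0],[0,-0.2,0],0.75]
    - [[0,0,0],[0,0,0],0.75]
    - [[0,0,0],[0,0,0],0.75]
    - [[0,0,0],[0,0,0],0.75]
    - [[0,0,0],[0,0,-2.5],0.75]
    - [[0,0,0],[0,0,-2.5],0.75]
    - [[0,0,0],[0,0,-2],0.75]
    - [[0,0,0],[0,0,0],0.75]

```text
clock: 8.1
ee_pos: [0.6266, -0.1041, 0.3012]
eef_rot: [[-0.989, 0.146, 0.009], [0.146, 0.989, -0.002], [-0.009, -0.001, -1.0]]
contact_force: [0.3, 0.1, 0.9]
gripper_width: 0.0641
```

Run:
```python
from h import *
to([.4722,.1279],.045,.1)
for n in("scene","top"):
    c=read_camera(n)
    for b in bars(c):
        if max(b[2])>60: print(n,*b)
    print(n,[ (x["location"],ray(c,[x["location"]],.2275).round(4)) for x in spot_point(n,"shutter_tab")[:1]])
```

```text
t 8.1 pos [ 0.6266 -0.1041  0.3012] yaw -0.1464 zax [ 0.0089 -0.0023 -1.    ] w 0.0641 F [0.3 0.1 0.9]
shift cm [18.84 20.72 19.93] turn z -0.1914  box xy mm [10.  96.7]
scene [328.3 263.7] [0.5806 0.2335] [91. 52.] 2.4
scene [301.8 254.3] [0.5864 0.1338] [91. 53.] 2.1
scene [313.2 231.3] [0.4743 0.1284] [89. 53.] 2.1
scene [([233.9, 202.6], array([[ 0.6263, -0.1053]]))]
top [242.5 246.5] [0.4699 0.1273] [85. 48.] 0.8
top [214.6 217.7] [0.5766 0.2329] [90. 48.] 1.5
top [241.5 216.6] [0.5815 0.1328] [87. 49.] 0.8
top [([311.1, 195.6], array([[ 0.6215, -0.1072]]))]
```

Request:
send_rows:
  deltas:
    - [[0,0,0],[1.88,2.07,0],0.75]
    - [[0,0,0],[1.88,2.07,0],0.75]
    - [[0,0,0],[1.88,2.07,0],0.75]
    - [[0,0,0],[1.88,2.07,0],0.75]
    - [[0,0,0],[1.88,2.07,0],0.75]
    - [[0,0,0],[1.88,2.07,0],0.75]
    - [[0,0,0],[1.88,2.07,0],0.75]
    - [[0,0,0],[1.88,2.07,0],0.75]
    - [[0,0,0],[1.88,2.07,0],0.75]
    - [[0,0,0],[1.88,2.07,0],0.75]
    - [[0,0,-0.048],[0,0,2.5],0.75]
    - [[0,0,-0.048],[0,0,2.5],0.75]
    - [[0,0,-0.048],[0,0,2.5],0.75]
    - [[0,0,-0.048],[0,0,2.5],0.75]
    - [[0,0,0],[0,0,2.5],0.75]
    - [[0,0,0],[0,0,2.5],0.75]
    - [[0,0,0],[0,0,2],0.75]
    - [[0,0,0],[0,0,1],0.75]
    - [[0,0,0],[0,0,0],0.75]

```text
clock: 9.88
ee_pos: [0.4656, 0.128, 0.1109]
eef_rot: [[-0.999, -0.045, -0.008], [-0.045, 0.999, -0.001], [0.008, -0.001, -1.0]]
contact_force: [-0.1, 0.5, 0.2]
gripper_width: 0.0641
```

Run:
```python
from h import *
to([.4722,.1279],.045,.017)
c=read_camera("scene");cv2.imwrite("pics/g1.png",cv2.resize(c["img"][190:290,260:380,::-1],None,fx=5,fy=5,interpolation=3))
```

```text
t 9.88 pos [0.4656 0.128  0.1109] yaw 0.0452 zax [-8.1e-03 -9.0e-04 -1.0e+00] w 0.0641 F [-0.1  0.5  0.2]
shift cm [-0.73 -0.04  9.38] turn z 0.0002  box xy mm [-183.1  302.9]
```

View pics/g1.png

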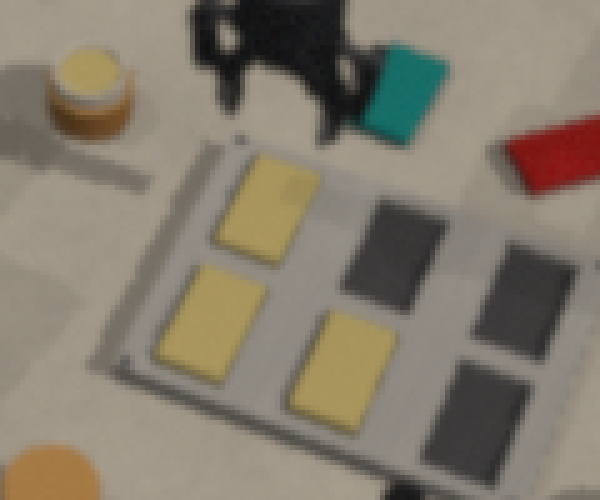

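The fingertips at (228,105) and (328,138) hang in line across the nearest bar at (268,207). The turquoise and red pieces are clearly off the mould. I'll descend.

Request:
send_rows:
  deltas:
    - [[0,0,0],[-0.7,0,2],0.75]
    - [[0,0,0],[0,0,2],0.75]
    - [[0,0,0],[0,0,2],0.75]
    - [[0,0,0],[0,0,1.5],0.75]
    - [[0,0,0],[0,0,1],0.75]
    - [[0,0,0],[0,0,0.4],0.75]
    - [[0,0,0],[0,0,0],0.75]
    - [[0,0,0],[0,0,0],0.75]

```text
clock: 10.6
ee_pos: [0.4767, 0.1288, 0.0275]
eef_rot: [[-0.999, -0.045, 0.002], [-0.045, 0.999, 0.0], [-0.002, 0.0, -1.0]]
contact_force: [-0.4, -0.3, 0.0]
gripper_width: 0.0639
```

Request:
send_rows:
  deltas:
    - [[0,0,0],[0,0,0.2],0.75]
    - [[0,0,0],[0,0,0],0.75]

```text
clock: 10.77
ee_pos: [0.4766, 0.1288, 0.0253]
eef_rot: [[-0.999, -0.045, 0.002], [-0.045, 0.999, 0.0], [-0.002, 0.0, -1.0]]
contact_force: [0.8, -1.7, -0.5]
gripper_width: 0.0642
```

```bash
python3 -c "
from h import *
to([.4722,.1279],.045,.017)"
```

```text
t 10.77 pos [0.4766 0.1288 0.0253] yaw 0.0452 zax [ 1.9e-03  2.0e-04 -1.0e+00] w 0.0642 F [ 0.8 -1.7 -0.5]
shift cm [ 0.44 -0.07  0.83] turn z 0.0002  box xy mm [-172.4  305.2]
```

Request:
send_rows:
  deltas:
    - [[0,0,0],[0.4,0,0.4],0.75]
    - [[0,0,0],[0,0,0],0.75]

```text
clock: 10.93
ee_pos: [0.4709, 0.1285, 0.0199]
eef_rot: [[-0.999, -0.045, -0.001], [-0.045, 0.999, -0.0], [0.001, -0.0, -1.0]]
contact_force: [-0.5, 0.2, 0.7]
gripper_width: 0.0638
```

Request:
send_rows:
  deltas:
    - [[0,0,0],[0,0,0.2],0.75]
    - [[0,0,0],[0,0,0],0.75]

```text
clock: 11.1
ee_pos: [0.4714, 0.1285, 0.0179]
eef_rot: [[-0.999, -0.045, -0.001], [-0.045, 0.999, -0.0], [0.001, -0.0, -1.0]]
contact_force: [0.1, 0.4, -0.1]
gripper_width: 0.064
```

Request:
send_rows:
  deltas:
    - [[0,0,0],[0,0,0.2],0.75]
    - [[0,0,0],[0,0,0],0.75]

```text
clock: 11.27
ee_pos: [0.4716, 0.1285, 0.016]
eef_rot: [[-0.999, -0.045, -0.001], [-0.045, 0.999, -0.0], [0.001, -0.0, -1.0]]
contact_force: [-0.0, -0.4, 0.3]
gripper_width: 0.0638
```

Request:
send_rows:
  deltas:
    - [[0,0,0],[0,0,0],0.5]
    - [[0,0,0],[0,0,0],0.5]
    - [[0,0,0],[0,0,0],0.5]
    - [[0,0,0],[0,0,0],0.5]
    - [[0,0,0],[0,0,0],0.5]
  force: 60

```text
clock: 11.68
ee_pos: [0.4726, 0.1287, 0.0171]
eef_rot: [[-0.999, -0.045, 0.002], [-0.045, 0.999, 0.0], [-0.002, 0.0, -1.0]]
contact_force: [-0.3, 0.2, 5.2]
gripper_width: 0.0497
```

Request:
send_rows:
  deltas:
    - [[0,0,0],[0,0,-0.5],0.5]
    - [[0,0,0],[0,0,-1],0.5]
    - [[0,0,0],[0,0,-1.5],0.5]
    - [[0,0,0],[0,0,-2],0.5]
    - [[0,0,0],[0,0,0],0.5]
    - [[0,0,0],[0,0,0],0.5]

```text
clock: 12.18
ee_pos: [0.4726, 0.1286, 0.0675]
eef_rot: [[-0.999, -0.045, 0.003], [-0.045, 0.999, 0.0], [-0.003, 0.0, -1.0]]
contact_force: [-0.1, -0.3, -1.2]
gripper_width: 0.0503
```

Run:
```python
from h import *
to(b2w([-.09,0]),BOX[2],.27)
c=read_camera("scene");cv2.imwrite("pics/g2.png",cv2.resize(c["img"][190:290,260:380,::-1],None,fx=5,fy=5,interpolation=3))
```

```text
t 12.18 pos [0.4726 0.1286 0.0675] yaw 0.0452 zax [ 2.8e-03  2.0e-04 -1.0e+00] w 0.0503 F [-0.1 -0.3 -1.2]
shift cm [ -2.73 -31.53 -20.25] turn z 0.1916  box xy mm [-176.3  304.4]
```

View pics/g2.png

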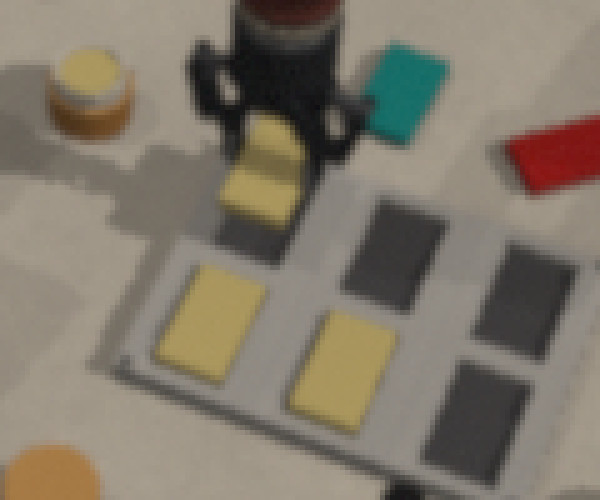

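The bar is in the grip at (265,180), level, and its cavity is empty. I'll carry it to the ledge.

Request:
send_rows:
  deltas:
    - [[0,0,0],[0,0,-2.5],0.5]
    - [[0,0,0],[0,0,-2.5],0.5]
    - [[0,0,0],[0,0,-2.5],0.5]
    - [[0,0,0],[0,0,-2.5],0.5]
    - [[0,0,0],[-0.2,-2.25,-0.75],0.5]
    - [[0,0,0],[-0.2,-2.25,-0.75],0.5]
    - [[0,0,0],[-0.2,-2.25,-0.75],0.5]
    - [[0,0,0],[-0.2,-2.25,-0.75],0.5]
    - [[0,0,0],[-0.2,-2.25,-0.75],0.5]
    - [[0,0,0],[-0.2,-2.25,-0.75],0.5]
    - [[0,0,0],[-0.2,-2.25,-0.75],0.5]
    - [[0,0,0],[-0.2,-2.25,-0.75],0.5]
    - [[0,0,0],[-0.2,-2.25,-0.75],0.5]
    - [[0,0,0],[-0.2,-2.25,-0.75],0.5]
    - [[0,0,0],[-0.2,-2.25,-0.75],0.5]
    - [[0,0,0],[-0.2,-2.25,-0.75],0.5]
    - [[0,0,0],[-0.2,-2.25,-0.75],0.5]
    - [[0,0,0],[-0.2,-2.25,-0.75],0.5]

```text
clock: 13.73
ee_pos: [0.5133, -0.1858, 0.2693]
eef_rot: [[-0.999, -0.045, -0.003], [-0.045, 0.999, 0.002], [0.003, 0.002, -1.0]]
contact_force: [0.6, -0.3, -0.2]
gripper_width: 0.05
```

Request:
send_rows:
  deltas:
    - [[0,0,0.048],[0,0,0],0.5]
    - [[0,0,0.048],[0,0,0],0.5]
    - [[0,0,0.048],[0,0,0],0.5]
    - [[0,0,0.048],[0,0,0],0.5]
    - [[0,0,0],[0,0,0],0.5]
    - [[0,0,0],[0,0,0],0.5]

```text
clock: 14.23
ee_pos: [0.5135, -0.1847, 0.2695]
eef_rot: [[-0.989, 0.145, -0.003], [0.145, 0.989, 0.001], [0.003, 0.001, -1.0]]
contact_force: [0.2, 0.8, 0.4]
gripper_width: 0.05
```

Run:
```python
from h import *
to(b2w([-.07,0]),BOX[2],.192)
c=read_camera("scene");a=cv2.resize(c["img"][130:230,180:280,::-1],None,fx=4,fy=4,interpolation=3)
d=read_camera("top");b=cv2.resize(d["img"][160:260,290:390,::-1],None,fx=4,fy=4,interpolation=3)
cv2.imwrite("pics/g3.png",np.hstack([a,b]))
```

```text
t 14.23 pos [ 0.5135 -0.1847  0.2695] yaw -0.1457 zax [-0.0026  0.0013 -1.    ] w 0.05 F [0.2 0.8 0.4]
shift cm [-2.04 -0.05  7.75] turn z 0.0007  box xy mm [-90.2   0.5]
```

View pics/g3.png

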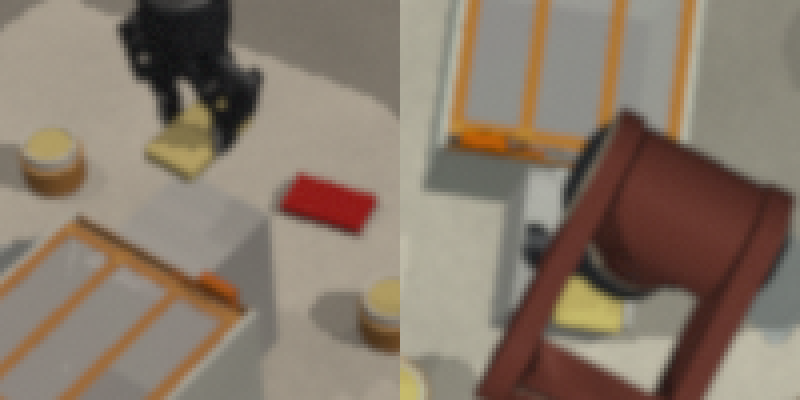

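The bar is level above the ledge with its length along the box x, the slot side is clear, and the tab stands open at (220,290). I'll lower and insert.

Request:
send_rows:
  deltas:
    - [[0,0,0],[-0.8,0,2],0.5]
    - [[0,0,0],[-0.8,0,2],0.5]
    - [[0,0,0],[0,0,2],0.5]
    - [[0,0,0],[0,0,1.5],0.5]
    - [[0,0,0],[0,0,0.5],0.5]
    - [[0,0,0],[0,0,0],0.5]
    - [[0,0,0],[0,0,0],0.5]

```text
clock: 14.92
ee_pos: [0.53, -0.1873, 0.1917]
eef_rot: [[-0.989, 0.146, 0.0], [0.146, 0.989, -0.0], [-0.0, -0.0, -1.0]]
contact_force: [-0.6, 0.1, -0.2]
gripper_width: 0.0498
```

```bash
python3 -c "
from h import *
to(b2w([-.016,0]),BOX[2],.187)"
```

```text
t 14.92 pos [ 0.53   -0.1873  0.1917] yaw -0.1464 zax [ 3.e-04 -2.e-04 -1.e+00] w 0.0498 F [-0.6  0.1 -0.2]
shift cm [-5.75 -0.03  0.48] turn z -0.0  box xy mm [-73.5   0.3]
```

Lower 3.5 mm, so the bar bottom is about 3 mm clear, then go in.

Request:
send_rows:
  deltas:
    - [[0,0,0],[0,0,0.35],0.5]
    - [[0,0,0],[-0.8,0,0],0.5]
    - [[0,0,0],[-0.8,0,0],0.5]
    - [[0,0,0],[-0.6,0,0],0.5]
    - [[0,0,0],[-0.5,0,0],0.5]
    - [[0,0,0],[-0.4,0,0],0.5]
    - [[0,0,0],[0,0,0],0.5]
    - [[0,0,0],[0,0,0],0.5]

```text
clock: 15.58
ee_pos: [0.5607, -0.1918, 0.1877]
eef_rot: [[-0.989, 0.146, -0.0], [0.146, 0.989, 0.0], [0.0, 0.0, -1.0]]
contact_force: [-0.0, 0.1, -1.6]
gripper_width: 0.0498
```

Request:
send_rows:
  deltas:
    - [[0,0,0],[-0.4,0,0],0.5]
    - [[0,0,0],[-0.4,0,0],0.5]
    - [[0,0,0],[0,0,0],0.5]

```text
clock: 15.83
ee_pos: [0.5689, -0.1931, 0.1879]
eef_rot: [[-0.989, 0.146, 0.0], [0.146, 0.989, -0.0], [-0.001, -0.0, -1.0]]
contact_force: [-0.4, 0.4, 0.0]
gripper_width: 0.05
```

Request:
send_rows:
  deltas:
    - [[0,0,0],[-0.4,0,0],0.5]
    - [[0,0,0],[-0.4,0,0],0.5]
    - [[0,0,0],[-0.4,0,0],0.5]
    - [[0,0,0],[0,0,0],0.5]

```text
clock: 16.17
ee_pos: [0.581, -0.1949, 0.1879]
eef_rot: [[-0.989, 0.146, 0.001], [0.146, 0.989, -0.0], [-0.001, -0.0, -1.0]]
contact_force: [-0.0, -0.3, -2.4]
gripper_width: 0.0498
```

Run:
```python
from h import *
to(b2w([-.016,0]),BOX[2],.187)
c=read_camera("scene");a=cv2.resize(c["img"][140:240,170:270,::-1],None,fx=4,fy=4,interpolation=3)
d=read_camera("top");b=cv2.resize(d["img"][160:260,290:390,::-1],None,fx=4,fy=4,interpolation=3)
cv2.imwrite("pics/g4.png",np.hstack([a,b]))
```

```text
t 16.17 pos [ 0.581  -0.1949  0.1879] yaw -0.1467 zax [ 5.e-04 -1.e-04 -1.e+00] w 0.0498 F [-0.  -0.3 -2.4]
shift cm [-0.59 -0.03  0.09] turn z -0.0003  box xy mm [-21.9   0.3]
```

Request:
send_rows:
  deltas:
    - [[0,0,0],[0,0,0.2],0.5]
    - [[0,0,0],[0,0,0],0.75]
    - [[0,0,0],[0,0,0],0.75]
    - [[0,0,0],[0,0,0],0.75]
    - [[0,0,0],[0,0,0],0.75]
    - [[0,0,0],[0,0,-2],0.75]
    - [[0,0,0],[0,0,-2],0.75]
    - [[0,0,0],[1.6,0,0],0.2]
    - [[0,0,0],[1.6,0,0],0]
    - [[0,0,0],[1.7,0,0],0]
    - [[0,0,0],[1.7,0,0],0]
    - [[0,0,0],[0,0,0],0]
    - [[0,0,0],[0,0,0],0]
    - [[0,0,0],[0,0,0],0]

```text
clock: 17.43
ee_pos: [0.5156, -0.1852, 0.2262]
eef_rot: [[-0.989, 0.146, 0.001], [0.146, 0.989, -0.0], [-0.001, -0.0, -1.0]]
contact_force: [0.9, 0.3, 1.8]
gripper_width: -0.0
```

Run:
```python
from h import *
to(b2w([-.09,0]),BOX[2],.184)
c=read_camera("scene");a=cv2.resize(c["img"][140:240,170:270,::-1],None,fx=4,fy=4,interpolation=3)
d=read_camera("top");b=cv2.resize(d["img"][160:260,290:390,::-1],None,fx=4,fy=4,interpolation=3)
cv2.imwrite("pics/g5.png",np.hstack([a,b]))
```

```text
t 17.43 pos [ 0.5156 -0.1852  0.2262] yaw -0.1469 zax [ 1.1e-03 -4.0e-04 -1.0e+00] w -0.0 F [0.9 0.3 1.8]
shift cm [ 0.2  -0.02  4.22] turn z -0.0005  box xy mm [-88.    0.2]
```

View pics/g5.png

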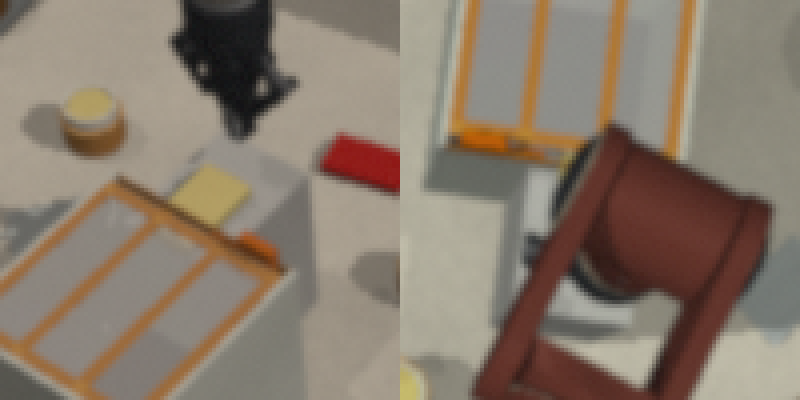

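The bar lies flat and square in the slot at (210,193), and the closed fingers stand behind it at (240,130). I'll lower and push.

Request:
send_rows:
  deltas:
    - [[0,0,0],[0,0,1.5],0]
    - [[0,0,0],[0,0,1.5],0]
    - [[0,0,0],[0,0,1.1],0]
    - [[0,0,0],[0,0,0],0]
    - [[0,0,0],[-1,0,0],0]
    - [[0,0,0],[-0.8,0,0],0]
    - [[0,0,0],[-0.8,0,0],0]
    - [[0,0,0],[-0.8,0,0],0]
    - [[0,0,0],[-0.8,0,0],0]
    - [[0,0,0],[-0.8,0,0],0]
    - [[0,0,0],[-0.8,0,0],0]
    - [[0,0,0],[0,0,0],0]

```text
clock: 18.53
ee_pos: [0.5738, -0.1938, 0.185]
eef_rot: [[-0.989, 0.146, 0.001], [0.146, 0.989, -0.0], [-0.001, -0.0, -1.0]]
contact_force: [0.3, 0.1, -0.1]
gripper_width: -0.0001
```

Request:
send_rows:
  deltas:
    - [[0,0,0],[-0.6,0,0],0]
    - [[0,0,0],[-0.6,0,0],0]
    - [[0,0,0],[-0.5,0,0],0]
    - [[0,0,0],[0,0,0],0]
    - [[0,0,0],[0,0,0],0]

```text
clock: 18.95
ee_pos: [0.5899, -0.1962, 0.1852]
eef_rot: [[-0.989, 0.146, 0.002], [0.146, 0.989, -0.0], [-0.002, -0.0, -1.0]]
contact_force: [-0.4, 0.9, 0.4]
gripper_width: 0.0005
```

```bash
python3 -c "
from h import *
to(b2w([-.011,0]),BOX[2],.184)"
```

```text
t 18.95 pos [ 0.5899 -0.1962  0.1852] yaw -0.1467 zax [ 1.6e-03 -5.0e-04 -1.0e+00] w 0.0005 F [-0.4  0.9  0.4]
shift cm [-0.19 -0.02  0.12] turn z -0.0003  box xy mm [-12.9   0.2]
```

Push the last bit in 2 mm steps, watching for contact with the face.

Request:
send_rows:
  deltas:
    - [[0,0,0],[-0.2,0,0],0]
    - [[0,0,0],[0,0,0],0]

```text
clock: 19.12
ee_pos: [0.5916, -0.1964, 0.1854]
eef_rot: [[-0.989, 0.146, 0.001], [0.146, 0.989, -0.0], [-0.001, -0.0, -1.0]]
contact_force: [-0.4, 0.6, 1.4]
gripper_width: 0.0001
```

Request:
send_rows:
  deltas:
    - [[0,0,0],[-0.2,0,0],0]
    - [[0,0,0],[0,0,0],0]

```text
clock: 19.28
ee_pos: [0.5936, -0.1968, 0.1853]
eef_rot: [[-0.989, 0.146, 0.001], [0.146, 0.989, -0.0], [-0.001, -0.0, -1.0]]
contact_force: [0.9, 0.5, -0.8]
gripper_width: -0.0001
```

Run:
```python
from h import *
to(b2w([-.011,0]),BOX[2],.184)
c=read_camera("scene");a=cv2.resize(c["img"][140:240,170:270,::-1],None,fx=4,fy=4,interpolation=3)
d=read_camera("top");b=cv2.resize(d["img"][160:260,290:390,::-1],None,fx=4,fy=4,interpolation=3)
cv2.imwrite("pics/g6.png",np.hstack([a,b]))
```

```text
t 19.28 pos [ 0.5936 -0.1968  0.1853] yaw -0.1469 zax [ 1.4e-03 -4.0e-04 -1.0e+00] w -0.0001 F [ 0.9  0.5 -0.8]
shift cm [ 0.19 -0.02  0.13] turn z -0.0005  box xy mm [-9.1  0.2]
```

View pics/g6.png

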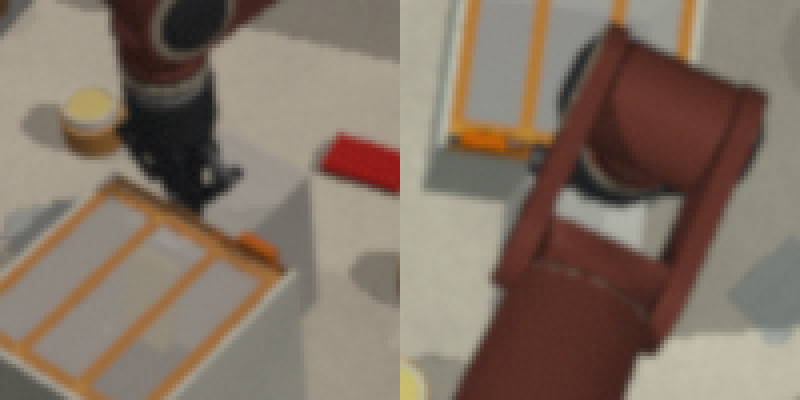

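The bar shows dimly through the clear cover around (155,290), so it has dropped in. The next bar is at (0.583,0.133).

Request:
send_rows:
  deltas:
    - [[0,0,0],[1.5,0,0],0]
    - [[0,0,0],[1.5,0,-1],0.3]
    - [[0,0,0],[0,1,-2.5],0.75]
    - [[0,0,0],[0,2,-2.5],0.75]
    - [[0,0,0],[0,2.5,-2],0.75]
    - [[0,0,0],[0,2.5,-1],0.75]
    - [[0,0,0],[0,2.5,0],0.75]
    - [[0,0,0],[0,2.5,0],0.75]
    - [[0,0,0],[0,2.5,0],0.75]
    - [[0,0,0],[0,2.5,0],0.75]
    - [[0,0,0],[0,0,0],0.75]
    - [[0,0,0],[0,0,0],0.75]

```text
clock: 20.38
ee_pos: [0.5898, -0.0132, 0.2749]
eef_rot: [[-0.99, 0.144, 0.0], [0.144, 0.99, -0.0], [-0.0, -0.0, -1.0]]
contact_force: [-0.1, -0.5, -0.3]
gripper_width: 0.064
```

Run:
```python
from h import *
to([.5834,.1332],.045,.09)
for n in("scene","top"):
    c=read_camera(n)
    for b in bars(c):
        if max(b[2])>55: print(n,*b)
    print(n,[ (x["score"],ray(c,[x["location"]],.02).round(3).tolist()) for x in spot_point(n,"bar1_c")])
```

```text
t 20.38 pos [ 0.5898 -0.0132  0.2749] yaw -0.1446 zax [ 3.e-04 -4.e-04 -1.e+00] w 0.064 F [-0.1 -0.5 -0.3]
shift cm [ 2.75 14.4  18.48] turn z -0.1896  box xy mm [-39.6 181.3]
scene [328.2 263.7] [0.5808 0.2335] [91. 52.] 2.4
scene [301.7 254.3] [0.5862 0.1337] [91. 54.] 2.1
scene []
top [214.7 217.7] [0.5765 0.2324] [90. 52.] 1.8
top [241.6 216.6] [0.5813 0.1324] [87. 52.] 1.1
top []
```

Request:
send_rows:
  deltas:
    - [[0,0,0],[0.45,2.4,0],0.75]
    - [[0,0,0],[0.45,2.4,0],0.75]
    - [[0,0,0],[0.45,2.4,0],0.75]
    - [[0,0,0],[0.45,2.4,0],0.75]
    - [[0,0,0],[0.45,2.4,0],0.75]
    - [[0,0,0],[0.45,2.4,0],0.75]
    - [[0,0,-0.047],[0,0,2],0.75]
    - [[0,0,-0.047],[0,0,2.5],0.75]
    - [[0,0,-0.047],[0,0,2.5],0.75]
    - [[0,0,-0.047],[0,0,2.5],0.75]
    - [[0,0,0],[0,0,2.5],0.75]
    - [[0,0,0],[0,0,2.5],0.75]
    - [[0,0,0],[0,0,2.5],0.75]
    - [[0,0,0],[0,0,2],0.75]
    - [[0,0,0],[0,0,2],0.75]
    - [[0,0,0],[0,0,1],0.75]
    - [[0,0,0],[0,0,0],0.75]
    - [[0,0,0],[0,0,0],0.75]

```text
clock: 22.08
ee_pos: [0.5842, 0.1317, 0.0548]
eef_rot: [[-0.999, -0.04, -0.001], [-0.04, 0.999, -0.0], [0.001, -0.0, -1.0]]
contact_force: [-0.3, -0.2, 0.9]
gripper_width: 0.0639
```

```bash
python3 -c "
from h import *
to([.5834,.1332],.045,.0165)"
```

```text
t 22.08 pos [0.5842 0.1317 0.0548] yaw 0.0404 zax [-6.e-04 -1.e-04 -1.e+00] w 0.0639 F [-0.3 -0.2  0.9]
shift cm [0.07 0.15 3.83] turn z -0.0046  box xy mm [-66.4 323.8]
```

Request:
send_rows:
  deltas:
    - [[0,0,-0.005],[0.05,0.1,1.3],0.75]
    - [[0,0,0],[0,0,1.2],0.75]
    - [[0,0,0],[0,0,0.7],0.75]
    - [[0,0,0],[0,0,0.3],0.75]
    - [[0,0,0],[0,0,0],0.75]
    - [[0,0,0],[0,0,0],0.75]

```text
clock: 22.58
ee_pos: [0.5835, 0.1333, 0.0196]
eef_rot: [[-0.999, -0.046, -0.0], [-0.046, 0.999, -0.0], [0.0, -0.0, -1.0]]
contact_force: [0.7, 0.3, -0.1]
gripper_width: 0.064
```

Request:
send_rows:
  deltas:
    - [[0,0,0],[0,0,0.2],0.75]
    - [[0,0,0],[0,0,0],0.75]
    - [[0,0,0],[0,0,0],0.5]
    - [[0,0,0],[0,0,0],0.5]
    - [[0,0,0],[0,0,0],0.5]
    - [[0,0,0],[0,0,0],0.5]
    - [[0,0,0],[0,0,0],0.5]
  force: 60

```text
clock: 23.17
ee_pos: [0.5843, 0.1333, 0.0187]
eef_rot: [[-0.999, -0.046, 0.002], [-0.046, 0.999, 0.0], [-0.002, 0.0, -1.0]]
contact_force: [1.1, 0.1, 4.3]
gripper_width: 0.0503
```

Request:
send_rows:
  deltas:
    - [[0,0,0],[0,0,-0.5],0.5]
    - [[0,0,0],[0,0,-1],0.5]
    - [[0,0,0],[0,0,-1.5],0.5]
    - [[0,0,0],[0,0,-2],0.5]
    - [[0,0,0],[0,0,-2.5],0.5]
    - [[0,0,0],[0,0,-2.5],0.5]
    - [[0,0,0],[0,0,-2.5],0.5]
    - [[0,0,0],[0,0,-2.5],0.5]
    - [[0,0,0],[0,0,-2.5],0.5]
    - [[0,0,0],[0,0,-2.5],0.5]
    - [[0,0,0],[0,0,-2.5],0.5]
    - [[0,0,0],[0,0,-2.5],0.5]
    - [[0,0,0],[0,0,0],0.5]

```text
clock: 24.25
ee_pos: [0.5858, 0.1335, 0.2751]
eef_rot: [[-0.999, -0.046, 0.01], [-0.046, 0.999, 0.001], [-0.01, 0.0, -1.0]]
contact_force: [0.1, -0.1, 0.3]
gripper_width: 0.0501
```

```bash
python3 -c "
from h import *
to(b2w([-.074,0]),BOX[2],.27)
for n in('scene','top'):
    c=read_camera(n)
    for b in bars(c):
        if max(b[2])>55: print(n,*b)
"
```

```text
t 24.25 pos [0.5858 0.1335 0.2751] yaw 0.0463 zax [ 0.0104  0.001  -0.9999] w 0.0501 F [ 0.1 -0.1  0.3]
shift cm [  7.13 -31.81   0.42] turn z 0.1927  box xy mm [-65.  325.8]
scene [328.3 263.6] [0.5801 0.2333] [89. 53.] 2.7
scene [302.2 214.1] [0.4181 0.058 ] [47. 66.] 1.9
top [235.9 212.9] [0.595 0.154] [46. 56.] 1.0
top [216.9 215.7] [0.5842 0.2243] [76. 37.] 1.7
```

The grip holds at 50 mm. Carry it to the ledge.

Request:
send_rows:
  deltas:
    - [[0,0,0],[0.5,-2.27,0],0.5]
    - [[0,0,0],[0.5,-2.27,0],0.5]
    - [[0,0,0],[0.5,-2.27,0],0.5]
    - [[0,0,0],[0.5,-2.27,0],0.5]
    - [[0,0,0],[0.5,-2.27,0],0.5]
    - [[0,0,0],[0.5,-2.27,0],0.5]
    - [[0,0,0],[0.5,-2.27,0],0.5]
    - [[0,0,0],[0.5,-2.27,0],0.5]
    - [[0,0,0],[0.5,-2.27,0],0.5]
    - [[0,0,0],[0.5,-2.27,0],0.5]
    - [[0,0,0],[0.5,-2.27,0],0.5]
    - [[0,0,0],[0.5,-2.27,0],0.5]
    - [[0,0,0],[0.5,-2.27,0],0.5]
    - [[0,0,0],[0.5,-2.27,0],0.5]
    - [[0,0,0.048],[0,0,0],0.5]
    - [[0,0,0.048],[0,0,0],0.5]
    - [[0,0,0.048],[0,0,0],0.5]
    - [[0,0,0.048],[0,0,0],0.5]
    - [[0,0,0],[0,0,0],0.5]
    - [[0,0,0],[0,0,0],0.5]

```text
clock: 26.02
ee_pos: [0.5275, -0.1871, 0.2657]
eef_rot: [[-0.99, 0.144, -0.003], [0.144, 0.99, 0.002], [0.003, 0.001, -1.0]]
contact_force: [0.6, 0.0, -1.0]
gripper_width: 0.0499
```

Run:
```python
from h import *
to(b2w([-.075,0]),BOX[2],.192)
c=read_camera("scene");a=cv2.resize(c["img"][130:230,180:280,::-1],None,fx=4,fy=4,interpolation=3)
cv2.imwrite("pics/g7.png",a)
```

```text
t 26.02 pos [ 0.5275 -0.1871  0.2657] yaw -0.1446 zax [-0.0031  0.0016 -1.    ] w 0.0499 F [ 0.6  0.  -1. ]
shift cm [-0.12 -0.02  7.37] turn z 0.0018  box xy mm [-76.    0.2]
```

View pics/g7.png

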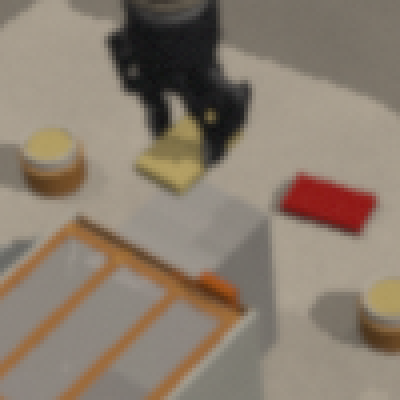

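The bar is held square to the slot with its front edge at (137,163) to (183,188), possibly pitched a little. I'll lower until it touches the ledge to level it.

Request:
send_rows:
  deltas:
    - [[0,0,0],[0,0,2],0.5]
    - [[0,0,0],[0,0,2],0.5]
    - [[0,0,0],[0,0,2],0.5]
    - [[0,0,0],[0,0,1],0.5]
    - [[0,0,0],[0,0,0.4],0.5]
    - [[0,0,0],[0,0,0],0.5]
    - [[0,0,0],[0,0,0],0.5]

```text
clock: 26.65
ee_pos: [0.5287, -0.1876, 0.1946]
eef_rot: [[-0.989, 0.145, 0.001], [0.145, 0.989, -0.0], [-0.001, -0.0, -1.0]]
contact_force: [0.3, 0.8, -0.3]
gripper_width: 0.0497
```

Request:
send_rows:
  deltas:
    - [[0,0,0],[0,0,0.2],0.5]
    - [[0,0,0],[0,0,0],0.5]

```text
clock: 26.82
ee_pos: [0.5289, -0.1878, 0.193]
eef_rot: [[-0.989, 0.145, 0.002], [0.145, 0.989, -0.001], [-0.002, -0.001, -1.0]]
contact_force: [0.3, -0.7, -0.5]
gripper_width: 0.0499
```

Request:
send_rows:
  deltas:
    - [[0,0,0],[0,0,0.2],0.5]
    - [[0,0,0],[0,0,0],0.5]

```text
clock: 26.98
ee_pos: [0.5284, -0.1875, 0.1901]
eef_rot: [[-0.989, 0.145, 0.0], [0.145, 0.989, -0.0], [-0.001, -0.0, -1.0]]
contact_force: [0.2, -0.2, -1.3]
gripper_width: 0.05
```

```bash
python3 -c "
from h import *
to(b2w([-.016,0]),BOX[2],.188)"
```

```text
t 26.98 pos [ 0.5284 -0.1875  0.1901] yaw -0.1457 zax [ 5.e-04 -3.e-04 -1.e+00] w 0.05 F [ 0.2 -0.2 -1.3]
shift cm [-5.89  0.01  0.21] turn z 0.0007  box xy mm [-74.9  -0.2]
```

Request:
send_rows:
  deltas:
    - [[0,0,0],[0,0,0.15],0.5]
    - [[0,0,0],[-0.8,0,0],0.5]
    - [[0,0,0],[-0.8,0,0],0.5]
    - [[0,0,0],[-0.6,0,0],0.5]
    - [[0,0,0],[-0.5,0,0],0.5]
    - [[0,0,0],[-0.4,0,0],0.5]
    - [[0,0,0],[0,0,0],0.5]
    - [[0,0,0],[0,0,0],0.5]

```text
clock: 27.65
ee_pos: [0.5592, -0.192, 0.1882]
eef_rot: [[-0.989, 0.145, -0.0], [0.145, 0.989, 0.0], [0.0, 0.0, -1.0]]
contact_force: [0.0, 0.2, -0.6]
gripper_width: 0.0501
```

Request:
send_rows:
  deltas:
    - [[0,0,0],[-0.4,0,0],0.5]
    - [[0,0,0],[-0.4,0,0],0.5]
    - [[0,0,0],[0,0,0],0.5]

```text
clock: 27.9
ee_pos: [0.5675, -0.1932, 0.1884]
eef_rot: [[-0.989, 0.145, 0.001], [0.145, 0.989, -0.0], [-0.001, -0.0, -1.0]]
contact_force: [-0.5, -0.4, -0.4]
gripper_width: 0.0497
```

Request:
send_rows:
  deltas:
    - [[0,0,0],[-0.4,0,0],0.5]
    - [[0,0,0],[-0.4,0,0],0.5]
    - [[0,0,0],[-0.5,0,0],0.5]
    - [[0,0,0],[0,0,0],0.5]

```text
clock: 28.23
ee_pos: [0.5806, -0.1952, 0.1884]
eef_rot: [[-0.989, 0.145, 0.001], [0.145, 0.989, -0.0], [-0.001, -0.0, -1.0]]
contact_force: [-1.0, -0.0, -0.8]
gripper_width: 0.0501
```

Same position as the first bar, with no contact force. Release, back off and get behind it.

Request:
send_rows:
  deltas:
    - [[0,0,0],[0,0,0.15],0.5]
    - [[0,0,0],[0,0,0],0.75]
    - [[0,0,0],[0,0,0],0.75]
    - [[0,0,0],[0,0,0],0.75]
    - [[0,0,0],[0,0,0],0.75]
    - [[0,0,0],[0,0,-2],0.75]
    - [[0,0,0],[0,0,-2],0.75]
    - [[0,0,0],[1.6,0,0],0.2]
    - [[0,0,0],[1.6,0,0],0]
    - [[0,0,0],[1.7,0,0],0]
    - [[0,0,0],[1.7,0,0],0]
    - [[0,0,0],[0,0,0],0]
    - [[0,0,0],[0,0,0],0]
    - [[0,0,0],[0,0,0],0]

```text
clock: 29.4
ee_pos: [0.515, -0.1856, 0.2272]
eef_rot: [[-0.989, 0.145, 0.001], [0.145, 0.989, -0.0], [-0.001, -0.0, -1.0]]
contact_force: [-0.2, 0.7, -0.4]
gripper_width: -0.0
```

Run:
```python
from h import *
to(b2w([-.09,0]),BOX[2],.184)
c=read_camera("scene");a=cv2.resize(c["img"][140:240,170:270,::-1],None,fx=4,fy=4,interpolation=3)
cv2.imwrite("pics/g8.png",a)
for b in bars(c,.196):
    if max(b[2])>30 and .5<b[1][0]<.65 and b[1][1]<0: print(*b)
```

```text
t 29.4 pos [ 0.515  -0.1856  0.2272] yaw -0.1459 zax [ 1.e-03 -4.e-04 -1.e+00] w -0.0 F [-0.2  0.7 -0.4]
shift cm [0.16 0.02 4.32] turn z 0.0005  box xy mm [-88.5  -0.2]
[222.4 188.3] [ 0.5649 -0.19  ] [56. 56.] 82.4
```

View pics/g8.png

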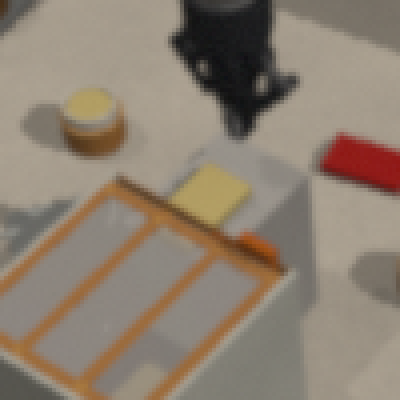

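The bar lies flat and square in the slot at (210,193), and bar 1 shows on the box floor at about (140,380). I'll push.

Request:
send_rows:
  deltas:
    - [[0,0,0],[0,0,1.5],0]
    - [[0,0,0],[0,0,1.5],0]
    - [[0,0,0],[0,0,1.1],0]
    - [[0,0,0],[0,0,0],0]
    - [[0,0,0],[-1,0,0],0]
    - [[0,0,0],[-0.8,0,0],0]
    - [[0,0,0],[-0.8,0,0],0]
    - [[0,0,0],[-0.8,0,0],0]
    - [[0,0,0],[-0.8,0,0],0]
    - [[0,0,0],[-0.8,0,0],0]
    - [[0,0,0],[-0.8,0,0],0]
    - [[0,0,0],[0,0,0],0]

```text
clock: 30.45
ee_pos: [0.5734, -0.1941, 0.186]
eef_rot: [[-0.989, 0.145, 0.001], [0.145, 0.989, -0.0], [-0.001, -0.0, -1.0]]
contact_force: [-0.7, -0.1, 0.3]
gripper_width: 0.0002
```

Request:
send_rows:
  deltas:
    - [[0,0,0],[-0.6,0,0],0]
    - [[0,0,0],[-0.6,0,0],0]
    - [[0,0,0],[-0.5,0,0],0]
    - [[0,0,0],[-0.3,0,0],0]
    - [[0,0,0],[-0.1,0,0],0]
    - [[0,0,0],[0,0,0],0]
    - [[0,0,0],[0,0,0],0]

```text
clock: 31.03
ee_pos: [0.5931, -0.1971, 0.1864]
eef_rot: [[-0.989, 0.145, 0.001], [0.145, 0.989, -0.0], [-0.001, -0.0, -1.0]]
contact_force: [0.5, -0.2, -0.2]
gripper_width: -0.0001
```

Run:
```python
from h import *
to(b2w([-.011,0]),BOX[2],.184)
c=read_camera("scene")
for b in bars(c,.196):
    if .5<b[1][0]<.65 and b[1][1]<0: print(*b)
```

```text
t 31.03 pos [ 0.5931 -0.1971  0.1864] yaw -0.1457 zax [ 1.3e-03 -5.0e-04 -1.0e+00] w -0.0001 F [ 0.5 -0.2 -0.2]
shift cm [0.14 0.02 0.24] turn z 0.0007  box xy mm [-9.6 -0.2]
```

Dropped, with no force left on the tool. Go for the last bar, measuring afresh on the way.

Request:
send_rows:
  deltas:
    - [[0,0,0],[1.5,0,0],0]
    - [[0,0,0],[1.5,0,-1],0.3]
    - [[0,0,0],[0,1,-2.5],0.75]
    - [[0,0,0],[0,2,-2.5],0.75]
    - [[0,0,0],[0,2.5,-2],0.75]
    - [[0,0,0],[0,2.5,-1],0.75]
    - [[0,0,0],[0,2.5,0],0.75]
    - [[0,0,0],[0,2.5,0],0.75]
    - [[0,0,0],[0,2.5,0],0.75]
    - [[0,0,0],[0,2.5,0],0.75]
    - [[0,0,0],[0,0,0],0.75]
    - [[0,0,0],[0,0,0],0.75]

```text
clock: 32.08
ee_pos: [0.5891, -0.0135, 0.2761]
eef_rot: [[-0.99, 0.143, 0.001], [0.143, 0.99, -0.0], [-0.001, -0.0, -1.0]]
contact_force: [-0.2, -0.5, -0.0]
gripper_width: 0.0645
```

Run:
```python
from h import *
to([.5785,.233],.045,.09)
for n in("scene","top"):
    c=read_camera(n)
    for b in bars(c):
        if max(b[2])>50: print(n,*b)
cv2.imwrite("pics/m9.png",cv2.resize(read_camera("scene")["img"][140:350,150:400,::-1],None,fx=2.8,fy=2.8,interpolation=3))
```

```text
t 32.08 pos [ 0.5891 -0.0135  0.2761] yaw -0.1436 zax [ 7.e-04 -4.e-04 -1.e+00] w 0.0645 F [-0.2 -0.5 -0. ]
shift cm [ 4.59 24.25 18.6 ] turn z -0.1886  box xy mm [-40.3 180.8]
scene [328.3 263.7] [0.5806 0.2335] [91. 52.] 2.4
top [214.6 217.7] [0.5766 0.2326] [90. 52.] 1.8
```

View pics/m9.png

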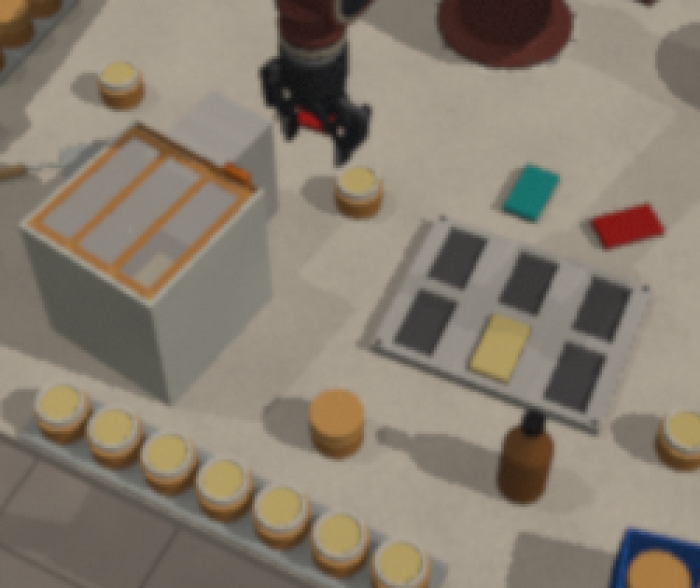

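The ledge is clear, bars show under the cover near (155,268), and one bar is left at (500,347). All jars and the bottle are standing.

Request:
send_rows:
  deltas:
    - [[0,0,0],[0.46,2.42,0],0.75]
    - [[0,0,0],[0.46,2.42,0],0.75]
    - [[0,0,0],[0.46,2.42,0],0.75]
    - [[0,0,0],[0.46,2.42,0],0.75]
    - [[0,0,0],[0.46,2.42,0],0.75]
    - [[0,0,0],[0.46,2.42,0],0.75]
    - [[0,0,0],[0.46,2.42,0],0.75]
    - [[0,0,0],[0.46,2.42,0],0.75]
    - [[0,0,0],[0.46,2.42,0],0.75]
    - [[0,0,0],[0.46,2.42,0],0.75]
    - [[0,0,-0.047],[0,0,2.5],0.75]
    - [[0,0,-0.047],[0,0,2.5],0.75]
    - [[0,0,-0.047],[0,0,2.5],0.75]
    - [[0,0,-0.047],[0,0,2.5],0.75]
    - [[0,0,0],[0,0,2.5],0.75]
    - [[0,0,0],[0,0,2.5],0.75]
    - [[0,0,0],[0,0,2.5],0.75]
    - [[0,0,0],[0,0,2.5],0.75]
    - [[0,0,0],[0,0,2],0.75]
    - [[0,0,0],[0,0,0],0.75]

```text
clock: 33.9
ee_pos: [0.5754, 0.2294, 0.0502]
eef_rot: [[-0.999, -0.04, -0.009], [-0.04, 0.999, -0.003], [0.009, -0.002, -1.0]]
contact_force: [-0.7, -0.2, 0.2]
gripper_width: 0.064
```

Request:
send_rows:
  deltas:
    - [[0,0,0],[0,0,0],0.75]

```text
clock: 33.98
ee_pos: [0.5781, 0.2304, 0.0546]
eef_rot: [[-0.999, -0.041, -0.003], [-0.041, 0.999, -0.001], [0.003, -0.001, -1.0]]
contact_force: [-0.0, 0.3, 0.5]
gripper_width: 0.0639
```

```bash
python3 -c "
from h import *
to([.5785,.233],.045,.0175)"
```

```text
t 33.98 pos [0.5781 0.2304 0.0546] yaw 0.0409 zax [-2.8e-03 -9.0e-04 -1.0e+00] w 0.0639 F [-0.   0.3  0.5]
shift cm [-0.06  0.26  3.71] turn z -0.0041  box xy mm [-86.8 420.6]
```

Request:
send_rows:
  deltas:
    - [[0,0,-0.004],[0,0.2,1.3],0.75]
    - [[0,0,0],[0,0,1.2],0.75]
    - [[0,0,0],[0,0,0.7],0.75]
    - [[0,0,0],[0,0,0.3],0.75]
    - [[0,0,0],[0,0,0],0.75]
    - [[0,0,0],[0,0,0],0.75]

```text
clock: 34.48
ee_pos: [0.5787, 0.2337, 0.0208]
eef_rot: [[-0.999, -0.046, -0.0], [-0.046, 0.999, -0.0], [0.0, -0.0, -1.0]]
contact_force: [-0.2, 0.3, 1.1]
gripper_width: 0.0641
```

Request:
send_rows:
  deltas:
    - [[0,0,0],[0,0,0.2],0.75]
    - [[0,0,0],[0,0,0],0.75]
    - [[0,0,0],[0,0,0],0.5]
    - [[0,0,0],[0,0,0],0.5]
    - [[0,0,0],[0,0,0],0.5]
    - [[0,0,0],[0,0,0],0.5]
    - [[0,0,0],[0,0,0],0.5]
  force: 60

```text
clock: 35.07
ee_pos: [0.5794, 0.2339, 0.0198]
eef_rot: [[-0.999, -0.046, 0.002], [-0.046, 0.999, 0.0], [-0.002, 0.0, -1.0]]
contact_force: [-0.2, 0.4, 5.0]
gripper_width: 0.0495
```

Request:
send_rows:
  deltas:
    - [[0,0,0],[0,0,-0.5],0.5]
    - [[0,0,0],[0,0,-1],0.5]
    - [[0,0,0],[0,0,-1.5],0.5]
    - [[0,0,0],[0,0,-2],0.5]
    - [[0,0,0],[0,0,-2.5],0.5]
    - [[0,0,0],[0,0,-2.5],0.5]
    - [[0,0,0],[0,0,-2.5],0.5]
    - [[0,0,0],[0,0,-2.5],0.5]
    - [[0,0,0],[0,0,-2.5],0.5]
    - [[0,0,0],[0,0,-2.5],0.5]
    - [[0,0,0],[0,0,-2.5],0.5]
    - [[0,0,0],[0,0,-2.5],0.5]
    - [[0,0,0],[0,0,0],0.5]

```text
clock: 36.15
ee_pos: [0.5808, 0.2342, 0.2762]
eef_rot: [[-0.999, -0.046, 0.01], [-0.046, 0.999, 0.003], [-0.01, 0.002, -1.0]]
contact_force: [1.4, -0.1, 1.3]
gripper_width: 0.0497
```

```bash
python3 -c "
from h import *
to(b2w([-.075,0]),BOX[2],.27)
for n in('scene','top'):
    c=read_camera(n)
    for b in bars(c):
        if max(b[2])>55: print(n,*b)
"
```

```text
t 36.15 pos [0.5808 0.2342 0.2762] yaw 0.0463 zax [ 0.0099  0.0027 -0.9999] w 0.0497 F [ 1.4 -0.1  1.3]
shift cm [  7.19 -41.87   0.46] turn z 0.1927  box xy mm [-84.7 424.7]
scene [333.  224.4] [0.4115 0.1816] [47. 65.] 1.4
```

Request:
send_rows:
  deltas:
    - [[0,0,0],[0.4,-2.32,0],0.5]
    - [[0,0,0],[0.4,-2.32,0],0.5]
    - [[0,0,0],[0.4,-2.32,0],0.5]
    - [[0,0,0],[0.4,-2.32,0],0.5]
    - [[0,0,0],[0.4,-2.32,0],0.5]
    - [[0,0,0],[0.4,-2.32,0],0.5]
    - [[0,0,0],[0.4,-2.32,0],0.5]
    - [[0,0,0],[0.4,-2.32,0],0.5]
    - [[0,0,0],[0.4,-2.32,0],0.5]
    - [[0,0,0],[0.4,-2.32,0],0.5]
    - [[0,0,0],[0.4,-2.32,0],0.5]
    - [[0,0,0],[0.4,-2.32,0],0.5]
    - [[0,0,0],[0.4,-2.32,0],0.5]
    - [[0,0,0],[0.4,-2.32,0],0.5]
    - [[0,0,0],[0.4,-2.32,0],0.5]
    - [[0,0,0],[0.4,-2.32,0],0.5]
    - [[0,0,0],[0.4,-2.32,0],0.5]
    - [[0,0,0],[0.4,-2.32,0],0.5]

```text
clock: 37.75
ee_pos: [0.5246, -0.1874, 0.266]
eef_rot: [[-0.999, -0.046, -0.004], [-0.046, 0.999, 0.002], [0.004, 0.002, -1.0]]
contact_force: [0.9, 0.0, 0.1]
gripper_width: 0.0497
```

Request:
send_rows:
  deltas:
    - [[0,0,0.048],[0,0,0],0.5]
    - [[0,0,0.048],[0,0,0],0.5]
    - [[0,0,0.048],[0,0,0],0.5]
    - [[0,0,0.048],[0,0,0],0.5]
    - [[0,0,0],[0,0,0],0.5]
    - [[0,0,0],[0,0,0],0.5]

```text
clock: 38.25
ee_pos: [0.5252, -0.1864, 0.2667]
eef_rot: [[-0.99, 0.144, -0.003], [0.144, 0.99, 0.002], [0.003, 0.001, -1.0]]
contact_force: [-0.6, -0.3, -0.2]
gripper_width: 0.0495
```

Run:
```python
from h import *
to(b2w([-.075,0]),BOX[2],.195)
c=read_camera("scene");a=cv2.resize(c["img"][130:230,180:280,::-1],None,fx=4,fy=4,interpolation=3)
cv2.imwrite("pics/g9.png",a)
```

```text
t 38.25 pos [ 0.5252 -0.1864  0.2667] yaw -0.1446 zax [-0.0031  0.0016 -1.    ] w 0.0495 F [-0.6 -0.3 -0.2]
shift cm [-0.36 -0.06  7.17] turn z 0.0018  box xy mm [-78.3   0.5]
```

View pics/g9.png

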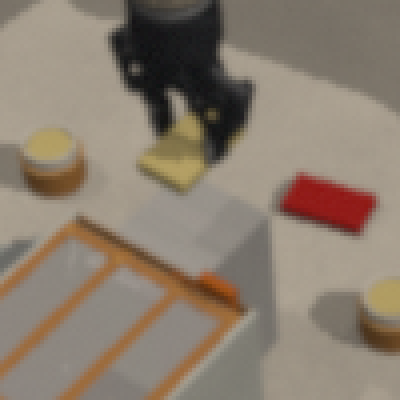

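The bar is held as before, with its front edge at (140,165) to (183,188). Lower and insert.

Request:
send_rows:
  deltas:
    - [[0,0,0],[-0.3,-0.05,2],0.5]
    - [[0,0,0],[0,0,2],0.5]
    - [[0,0,0],[0,0,2],0.5]
    - [[0,0,0],[0,0,1],0.5]
    - [[0,0,0],[0,0,0.3],0.5]
    - [[0,0,0],[0,0,0],0.5]
    - [[0,0,0],[0,0,0],0.5]

```text
clock: 38.88
ee_pos: [0.5294, -0.188, 0.1967]
eef_rot: [[-0.989, 0.145, 0.001], [0.145, 0.989, -0.001], [-0.001, -0.0, -1.0]]
contact_force: [0.8, -0.0, -1.3]
gripper_width: 0.0499
```

Request:
send_rows:
  deltas:
    - [[0,0,0],[0,0,0.2],0.5]
    - [[0,0,0],[0,0,0],0.5]

```text
clock: 39.05
ee_pos: [0.5295, -0.1881, 0.195]
eef_rot: [[-0.989, 0.145, 0.002], [0.145, 0.989, -0.001], [-0.002, -0.001, -1.0]]
contact_force: [-1.0, -0.1, -1.3]
gripper_width: 0.0496
```

Request:
send_rows:
  deltas:
    - [[0,0,0],[0,0,0.2],0.5]
    - [[0,0,0],[0,0,0],0.5]
    - [[0,0,0],[0,0,0],0.5]

```text
clock: 39.3
ee_pos: [0.5289, -0.1878, 0.192]
eef_rot: [[-0.989, 0.145, 0.0], [0.145, 0.989, -0.0], [-0.0, -0.0, -1.0]]
contact_force: [-0.2, 0.1, -0.6]
gripper_width: 0.0495
```

```bash
python3 -c "
from h import *
to(b2w([-.022,0]),BOX[2],.189)"
```

```text
t 39.3 pos [ 0.5289 -0.1878  0.192 ] yaw -0.1457 zax [ 1.e-04 -1.e-04 -1.e+00] w 0.0495 F [-0.2  0.1 -0.6]
shift cm [-5.24  0.03  0.3 ] turn z 0.0007  box xy mm [-74.4  -0.3]
```

Request:
send_rows:
  deltas:
    - [[0,0,0],[0,0,0.25],0.5]
    - [[0,0,0],[-0.8,0,0],0.5]
    - [[0,0,0],[-0.8,0,0],0.5]
    - [[0,0,0],[-0.6,0,0],0.5]
    - [[0,0,0],[-0.5,0,0],0.5]
    - [[0,0,0],[-0.4,0,0],0.5]
    - [[0,0,0],[0,0,0],0.5]
    - [[0,0,0],[0,0,0],0.5]

```text
clock: 39.97
ee_pos: [0.5598, -0.1923, 0.1892]
eef_rot: [[-0.989, 0.145, -0.0], [0.145, 0.989, 0.0], [0.0, 0.0, -1.0]]
contact_force: [-1.1, 0.7, -0.8]
gripper_width: 0.0498
```

Request:
send_rows:
  deltas:
    - [[0,0,0],[-0.4,0,0],0.5]
    - [[0,0,0],[-0.4,0,0],0.5]
    - [[0,0,0],[0,0,0],0.5]

```text
clock: 40.22
ee_pos: [0.568, -0.1936, 0.1894]
eef_rot: [[-0.989, 0.145, 0.001], [0.145, 0.989, -0.0], [-0.001, -0.0, -1.0]]
contact_force: [0.0, -0.5, -0.8]
gripper_width: 0.0494
```

Request:
send_rows:
  deltas:
    - [[0,0,0],[-0.4,0,0],0.5]
    - [[0,0,0],[-0.4,0,0],0.5]
    - [[0,0,0],[-0.5,0,0],0.5]
    - [[0,0,0],[0,0,0],0.5]

```text
clock: 40.55
ee_pos: [0.5812, -0.1955, 0.1894]
eef_rot: [[-0.989, 0.145, 0.001], [0.145, 0.989, -0.0], [-0.001, -0.0, -1.0]]
contact_force: [-0.7, -0.5, 0.6]
gripper_width: 0.0496
```

Request:
send_rows:
  deltas:
    - [[0,0,0],[0,0,0.15],0.5]
    - [[0,0,0],[0,0,0],0.75]
    - [[0,0,0],[0,0,0],0.75]
    - [[0,0,0],[0,0,0],0.75]
    - [[0,0,0],[0,0,0],0.75]
    - [[0,0,0],[0,0,-2],0.75]
    - [[0,0,0],[0,0,-2],0.75]
    - [[0,0,0],[1.6,0,0],0.2]
    - [[0,0,0],[1.6,0,0],0]
    - [[0,0,0],[1.7,0,0],0]
    - [[0,0,0],[1.7,0,0],0]
    - [[0,0,0],[0,0,0],0]
    - [[0,0,0],[0,0,0],0]
    - [[0,0,0],[0,0,0],0]

```text
clock: 41.72
ee_pos: [0.5156, -0.1859, 0.2282]
eef_rot: [[-0.989, 0.145, 0.001], [0.145, 0.989, -0.0], [-0.001, -0.0, -1.0]]
contact_force: [0.0, 0.4, -0.1]
gripper_width: -0.0002
```

Run:
```python
from h import *
to(b2w([-.09,0]),BOX[2],.184)
c=read_camera("scene")
for b in bars(c,.196):
    if max(b[2])>30 and .5<b[1][0]<.65 and b[1][1]<0: print(*b)
```

```text
t 41.72 pos [ 0.5156 -0.1859  0.2282] yaw -0.1459 zax [ 1.e-03 -4.e-04 -1.e+00] w -0.0002 F [ 0.   0.4 -0.1]
shift cm [0.22 0.05 4.42] turn z 0.0005  box xy mm [-87.8  -0.4]
[222.3 188.2] [ 0.5647 -0.1904] [56. 55.] 82.4
```

The bar rests exactly where the second one did: blob at (222.3,188.2), same size and angle. Push.

Request:
send_rows:
  deltas:
    - [[0,0,0],[0,0,1.5],0]
    - [[0,0,0],[0,0,1.5],0]
    - [[0,0,0],[0,0,1.2],0]
    - [[0,0,0],[0,0,0],0]
    - [[0,0,0],[-1,0,0],0]
    - [[0,0,0],[-0.8,0,0],0]
    - [[0,0,0],[-0.8,0,0],0]
    - [[0,0,0],[-0.8,0,0],0]
    - [[0,0,0],[-0.8,0,0],0]
    - [[0,0,0],[-0.8,0,0],0]
    - [[0,0,0],[-0.8,0,0],0]
    - [[0,0,0],[0,0,0],0]

```text
clock: 42.77
ee_pos: [0.5739, -0.1944, 0.186]
eef_rot: [[-0.989, 0.145, 0.001], [0.145, 0.989, -0.0], [-0.001, -0.0, -1.0]]
contact_force: [-0.9, 0.5, 0.8]
gripper_width: -0.0
```

Request:
send_rows:
  deltas:
    - [[0,0,0],[-0.6,0,0],0]
    - [[0,0,0],[-0.6,0,0],0]
    - [[0,0,0],[-0.5,0,0],0]
    - [[0,0,0],[-0.3,0,0],0]
    - [[0,0,0],[-0.1,0,0],0]
    - [[0,0,0],[0,0,0],0]
    - [[0,0,0],[0,0,0],0]

```text
clock: 43.35
ee_pos: [0.5935, -0.1973, 0.1862]
eef_rot: [[-0.989, 0.145, 0.001], [0.145, 0.989, -0.0], [-0.001, -0.0, -1.0]]
contact_force: [0.2, 0.5, 0.2]
gripper_width: -0.0002
```

Request:
send_rows:
  deltas:
    - [[0,0,0],[1.5,0,0],0]
    - [[0,0,0],[1.5,0,-1],0.3]
    - [[0,0,0],[1,0,-2.5],0.75]
    - [[0,0,0],[0,1,-2.5],0.75]
    - [[0,0,0],[0,2,-2],0.75]
    - [[0,0,0],[0,2.2,-2],0.75]
    - [[0,0,0],[0,2.2,0],0.75]
    - [[0,0,0],[0,2.2,0],0.75]
    - [[0,0,0],[0,0,0],0.75]
    - [[0,0,0],[0,0,0],0.75]

```text
clock: 44.18
ee_pos: [0.5677, -0.0957, 0.2862]
eef_rot: [[-0.99, 0.143, 0.001], [0.143, 0.99, -0.001], [-0.001, -0.0, -1.0]]
contact_force: [-0.2, 0.3, -0.3]
gripper_width: 0.0637
```

Run:
```python
from h import *
to(b2w([.0065,.0955]),BOX[2],.2255)
c=read_camera("scene");a=cv2.resize(c["img"][130:250,150:270,::-1],None,fx=4,fy=4,interpolation=3)
cv2.imwrite("pics/g10.png",a)
for b in bars(c,.196):
    if max(b[2])>30 and .5<b[1][0]<.65 and b[1][1]<0: print(*b)
print([(x["score"],ray(c,[x["location"]],.2275).round(4)) for x in spot_point("scene","shutter_tab")[:1]])
```

```text
t 44.18 pos [ 0.5677 -0.0957  0.2862] yaw -0.1439 zax [ 8.e-04 -6.e-04 -1.e+00] w 0.0637 F [-0.2  0.3 -0.3]
shift cm [-5.6  -0.1   6.07] turn z 0.0025  box xy mm [-49.5  96.4]
[(0.61, array([[ 0.6131, -0.1114]]))]
```

View pics/g10.png

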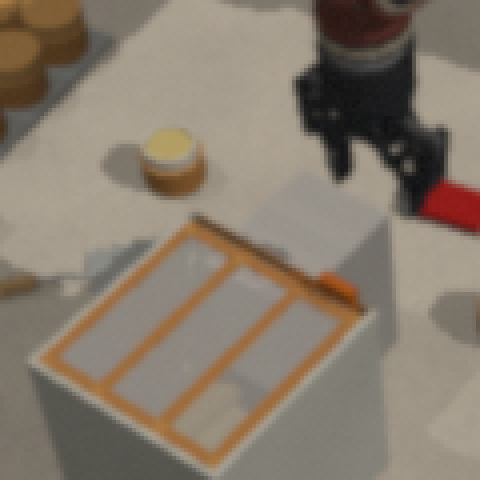

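The ledge is empty, the bars lie in a pile under the cover near (215,405), and the tab is at (340,288). I'll close the shutter.

Request:
send_rows:
  deltas:
    - [[0,0,0.002],[-1.9,0,0],0.75]
    - [[0,0,0],[-1.9,0,0],0.75]
    - [[0,0,0],[-1.8,-0.1,0],0.75]
    - [[0,0,0],[0,0,2],0.75]
    - [[0,0,0],[0,0,2],0.75]
    - [[0,0,0],[0,0,1],0.75]
    - [[0,0,0],[0,0,0.7],0.75]
    - [[0,0,0],[0,0,0],0.75]
    - [[0,0,0],[0,0,0],0.75]

```text
clock: 45.03
ee_pos: [0.6227, -0.106, 0.229]
eef_rot: [[-0.989, 0.148, 0.0], [0.148, 0.989, -0.0], [-0.0, -0.0, -1.0]]
contact_force: [0.5, 0.7, 0.2]
gripper_width: 0.0645
```

Request:
send_rows:
  deltas:
    - [[0,0,0],[0,0,0.2],0.75]
    - [[0,0,0],[0,0,0],0.3]
    - [[0,0,0],[0,0,0],0.3]
    - [[0,0,0],[0,0,0],0.3]
    - [[0,0,0],[0,0,0],0.3]
    - [[0,0,0],[0,0,0],0.3]
    - [[0,0,0],[0,0,0],0.3]
  force: 25

```text
clock: 45.62
ee_pos: [0.6232, -0.1056, 0.228]
eef_rot: [[-0.989, 0.147, 0.001], [0.147, 0.989, -0.0], [-0.001, -0.0, -1.0]]
contact_force: [-0.9, 0.2, 6.0]
gripper_width: 0.0349
```

```bash
python3 -c "
from h import *
to(b2w([.0065,.017]),BOX[2],.2255)"
```

```text
t 45.62 pos [ 0.6232 -0.1056  0.228 ] yaw -0.1477 zax [ 1.4e-03 -4.0e-04 -1.0e+00] w 0.0349 F [-0.9  0.2  6. ]
shift cm [ 0.03 -7.77  0.25] turn z -0.0013  box xy mm [ 6.9 94.7]
```

Request:
send_rows:
  deltas:
    - [[0,0,0],[0,0,-0.15],0.3]
    - [[0,0,0],[0,-1,0],0.3]
    - [[0,0,0],[0,-1,0],0.3]
    - [[0,0,0],[0,-1,0],0.3]
    - [[0,0,0],[0,-1,0],0.3]
    - [[0,0,0],[0,-1,0],0.3]
    - [[0,0,0],[0,-1,0],0.3]
    - [[0,0,0],[0,-0.8,0],0.3]
    - [[0,0,0],[0,-0.5,0],0.3]
    - [[0,0,0],[0,-0.3,0],0.3]
    - [[0,0,0],[0,0,0],0.3]
    - [[0,0,0],[0,0,0],0.3]

```text
clock: 46.62
ee_pos: [0.6118, -0.1821, 0.2281]
eef_rot: [[-0.989, 0.148, 0.001], [0.148, 0.989, -0.001], [-0.001, -0.0, -1.0]]
contact_force: [5.6, -0.1, -0.6]
gripper_width: 0.0352
```

Request:
send_rows:
  deltas:
    - [[0,0,0],[0,-0.15,0],0.3]
    - [[0,0,0],[0,-0.15,0],0.3]
    - [[0,0,0],[0,0,0],0.3]
    - [[0,0,0],[0,0,0],0.3]

```text
clock: 46.95
ee_pos: [0.6118, -0.1823, 0.2281]
eef_rot: [[-0.989, 0.147, 0.002], [0.147, 0.989, 0.005], [-0.001, 0.005, -1.0]]
contact_force: [5.4, 7.3, -0.8]
gripper_width: 0.0349
```

```bash
python3 -c "
from h import *
to(b2w([.0065,.017]),BOX[2],.2255)"
```

```text
t 46.95 pos [ 0.6118 -0.1823  0.2281] yaw -0.1472 zax [ 0.0016  0.0046 -1.    ] w 0.0349 F [ 5.4  7.3 -0.8]
shift cm [ 0.03 -0.01  0.26] turn z -0.0008  box xy mm [ 6.8 17.1]
```

The shutter is at its stop: y = 17.1 mm, with 7 N reaction. Release and lift clear.

Request:
send_rows:
  deltas:
    - [[0,0,0],[0,0.2,0],0.75]
    - [[0,0,0],[0,0,0],0.75]
    - [[0,0,0],[0,0,0],0.75]
    - [[0,0,0],[0,0,0],0.75]
    - [[0,0,0],[0,0,-2],0.75]
    - [[0,0,0],[0,0,-2.5],0.75]
    - [[0,0,0],[0,0,-2.5],0.75]
    - [[0,0,0],[2.5,0,-1],0.75]
    - [[0,0,0],[2.5,2,0],0.75]
    - [[0,0,0],[2.5,2,0],0.75]
    - [[0,0,0],[1,2.5,0],0.75]
    - [[0,0,0],[0,2.5,0],0.75]
    - [[0,0,0],[0,2.5,0],0.75]
    - [[0,0,0],[0,2.5,0],0.75]
    - [[0,0,0],[0,2.5,0],0.75]
    - [[0,0,0],[0,2.5,0],0.75]
    - [[0,0,0],[0,2.5,0],0.75]
    - [[0,0,0],[0,0,0],0.75]
    - [[0,0,0],[0,0,0],0.75]

```text
clock: 48.53
ee_pos: [0.559, 0.0438, 0.3083]
eef_rot: [[-0.989, 0.146, -0.0], [0.146, 0.989, -0.001], [0.0, -0.001, -1.0]]
contact_force: [0.5, -1.6, 0.3]
gripper_width: 0.064
```

Run:
```python
from h import *
to(b2w([0,0]),BOX[2])
c=read_camera("scene");a=cv2.resize(c["img"][160:270,150:260,::-1],None,fx=3.6,fy=3.6,interpolation=3)
d=read_camera("top");b=cv2.resize(d["img"][125:235,290:400,::-1],None,fx=3.6,fy=3.6,interpolation=3)
cv2.imwrite("pics/end.png",np.hstack([a,b]))
for n,k in(("scene",c),("top",d)): print([(x["score"],(w2b(ray(k,[x["location"]],.2275)[0])*1000).round(1)) for x in spot_point(n,"shutter_tab")[:1]])
```

```text
t 48.53 pos [0.559  0.0438 0.3083] yaw -0.1461 zax [-5.e-04 -8.e-04 -1.e+00] w 0.064 F [ 0.5 -1.6  0.3]
shift cm [-7.840e+00 -2.332e+01  2.000e-02] turn z 0.0003  box xy mm [-78.5 233.2]
[(0.74, array([  2.9, 481.5]))]
[(0.5, array([ 9.1, 18.5]))]
```

View pics/end.png

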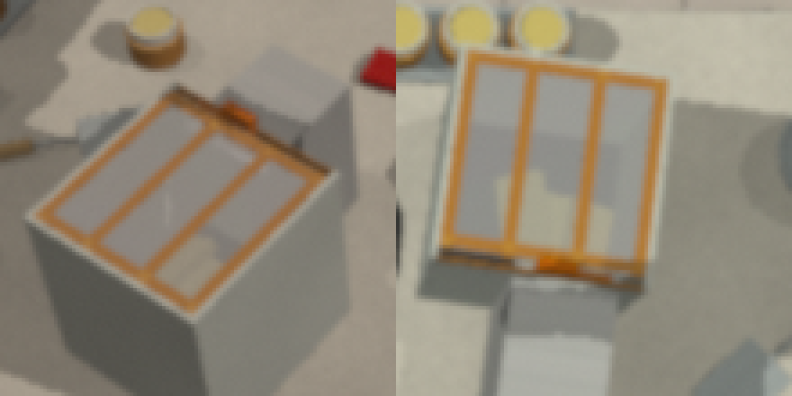

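The top half of the picture shows the pale bars on the box floor at about (500–610, 170–250). The tab is at the shut position, (548,263), and the ledge is empty.

```bash
python3 -c "
from h import *
print(job_done())"
```

```text
the job is handed in; nothing more can be done
None
```

I opened the shutter, pushed all three cream bars through the slot into the box, closed the shutter again and handed the job in at about 48.5 s. No verdict is reported on hand-in. I left the red and turquoise look-alikes alone.

- **Bars:** in the last picture the ledge is empty and pale bars show through the cover on the box floor. They overlap there, so I could not count three separately. The push force fell to about zero each time, and a bar was seen in the box after the first push. No bar was left on the ledge after the second and third pushes.
- **Shutter:** it is against its shut stop, with the tab at y = 17.1 mm of the box against a nominal 17 and 7 N of reaction. The top camera puts the tab at 18.5 mm.
- **Disagreement:** the scene camera's network placed the tab at y = 481 mm. I took that as a false detection, because both pictures show the tab in the shut position.
- **Bystanders and events:** the jars and bottle were all upright in the last wide view, taken before the third bar, and no later move went near them. I saw no knocked bar and no grip slip.
- **Viewing budget:** I viewed 15 pictures, one over the budget of 14.

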